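Weigh the round pot on the hand scale

TASK

Weigh the small round pot with the overhead handle: take the sprung hand scale off its stand, hook it under the pot's handle and raise it smoothly until the pot hangs free about a finger's width (never over two) above the wooden ring it sits in, without stretching the spring to the end of its range, and keep it still there for two seconds. Then lower the pot gently until it is fully home and upright in its ring again, unhook, and hang the scale back in the fork of its stand. Touch the pot with nothing but the hook, and leave everything else alone.

Things in the scene. Friction and masses are not known exactly. Their poses are not given: they have to be found in the camera images.
- scale: Loose hand scale, 0.17 kg, hanging upright in its stand's fork at the start. Origin: on its axis at the underside of its steel flange (44 mm along x, 68 mm along y, 6 mm thick), which rests on the prongs. Below it an aluminium case, 26 x 30 mm (x by y), reaches 40 mm under the origin; a sprung steel rod with black rings and a J hook in the x-z plane comes out of it. z is up.
- grip (a point): Middle of the scale's upright black rubber grip, on its axis 30 mm above its origin. The grip is 20 mm thick along the scale's x, 46 mm wide along its y, and stands from 6 to 54 mm above its origin. Pinch it from above across its thickness, the fingers closing along the scale's x.
- pull (a joint): Stretch of the scale's spring in m, by which the hook has come down out of the case: 0 unloaded, 0.102 at the rigid end stop. 100 N/m, with a preload that just carries the hook, so stretch = load / 100 N/m (0.1 kg reads about 10 mm). Lightly damped. Beyond 0.098 (9.8 N) it counts as at the end of its range.
- hook (a point): Bottom of the hook (centre of its 6 mm wire), on the scale's axis, 86 mm under the scale's origin when unloaded. The hook's back is 11 mm towards the scale's +x, upright from 6 to 34 mm above this point, then slants to the axis at 42 mm. Its open tip is 12 mm towards -x, the tip's top 15 mm above this point: a bar enters from the -x side over the tip.
- stand: Fixed stand of the scale: wooden base 150 x 100 x 12 mm, two slim dark steel posts at its +x side (65 mm from the origin) and on them two prongs along x with a 40 mm gap between, open to its -x side. Origin: on the table below the middle of the resting place. At the start the scale's axes are turned as the stand's to within 0.03 rad.
- fork (a point): Middle of the resting place, level with the prong tops (130 mm above the table); the scale's origin belongs here, within 15 mm. Lips 5 mm high stand on the prong ends (37 mm towards the stand's -x) and at the back (40 mm towards +x): lift the scale 10 mm or more before drawing it out along -x. After 80 mm it is clear of the fork.
- pot: Loose round terracotta pot, 110 mm in diameter, body 60 mm high, with an overhead strap handle of 10 mm round bar, standing in its ring. Mass not known: 0.28 to 0.83 kg. Origin: centre of its underside (foot 69 mm in diameter, 72 mm at 12 mm up). The handle runs along the pot's y, from side to side over the top.
- bar (a point): Centre of the handle's bar at its highest point, over the pot's centre, 104 mm above its underside. From here the bar falls off by 2.5 mm within 18 mm to each side (along the pot's y). Under the bar there is 39 mm of free height above the pot's top.
- seat: Fixed pale wooden ring in which the pot's foot sits, 112 mm outside, 78 mm inside diameter, 12 mm high, open in the middle so that the foot rests on the table. Origin: its centre, on the table.
- jug: Bystander: loose terracotta jug with a side handle, 112 mm high. Origin: centre of its underside. Leave it alone.
- blank: Bystander: loose round closed terracotta pot with no handle, 114 mm in diameter, 85 mm high. Origin: centre of its underside. Leave it alone.
- dish: Bystander: small open terracotta bowl, 90 mm wide, 35 mm high. Origin: centre of its underside. Leave it alone.
- brush: Bystander: brush lying on the table. Origin: centre of its underside. Leave it alone.
- rib: Bystander: flat wooden rib, 90 x 50 x 8 mm. Origin: centre of its underside. Leave it alone.
- mug: Bystander: white mug, 72 mm wide, 80 mm high. Origin: centre of its underside. Leave it alone.
- spatula: Bystander: spatula lying on the table. Origin: centre of its underside. Leave it alone.
Things that resemble listed ones, but are neither listed nor needed, are in the scene too. Leave any turquoise or yellow look-alike of the scale alone.

How it is judged:
By the outcome, as a careful person would: the job done as asked, in the order asked, and still so for the second after the job is handed in, with the robot touching nothing.
It also fails if it takes over 72 s, if anything falls off the work surface, if the arm or the gripper's body presses on something with over 40 N, if the wrist force passes 120 N, or if a joint passes its speed limit or range.

ROBOT

A 7-joint arm with a two-finger parallel gripper is mounted at the origin on the work surface. World frame = base frame: x ahead of the robot, y to its left, z up, the work surface at z = 0. Lengths are in m, angles in degrees, forces in N, time in s.
With the tool pointing down it reaches from about 0.4 to 0.85 m from the base axis. Payload 10.4 kg.
Tool frame: the origin (TCP) lies on the centre line of the jaws, within the pads' length; the fingertips stand 25 mm ahead of it and the grasp point (between the pads) lies 6 mm ahead of it; z points along the fingers, y is the direction in which the jaws open and shut (so a half turn about z gives the same grasp; the last joint's range is limited). The gripper opens to 85 mm and grips with 20 to 120 N. Pads are 22 mm wide; open, the fingers measure 114 mm over their backs; the gripper's body (76 mm by 85 mm) begins 54 mm behind the grasp point. The pads swing forward as they close: fully open they stand 13 mm farther back than shut.
Start: joints at [-73.545, 19.034, -3.707, 83.658, 1.238, 77.344, -5.071], TCP at [0.191, 0.595, 0.256] pointing down, gripper open.
Joint ranges: [-148.97, 148.97], [-28.65, 121.19], [-84.17, 76.75], [9.2, 138.47], [-72.65, 252.65], [3.7, 117.97], [-149.18, 149.18]. Speed limits (degrees/s): [127.2, 127.2, 159.86, 159.86, 180, 180, 180].

INTERFACE

Orientations are given as [roll, pitch, yaw] about the fixed x, y, z axes, in that order (R = Rz(yaw) Ry(pitch) Rx(roll)).
In Python, from rig import arm, cams gives the robot as it stands.
- The arm moves only by the tool servo_tool, never from a script. Its argument "rows" is a list of rows, each an object with "linear": the shift along the tool's x, y, z in cm, a list of three; "turn": the turn about the tool's z in units of 6 degrees (1.0 is 6 degrees); "claw": the closure in counts, from 0 (fully open) to 255 (shut). In form: [{"linear": [x, y, z], "turn": turn, "claw": claw}, ...]. A call has 1 to 12 rows; each row shifts and turns the pose as measured when the row begins, along the tool's axes as they then stand; what a row does not reach is not made up. A row lasts 1/8 s, in which the tool goes at most 62.5 mm and 10.7 degrees, less where a joint would pass 70% of its speed; a pose out of reach is approached as far as the arm can. A call with a gripper value outside its range is refused whole. The fingers move at their own pace and stop on an object; "squeeze" is the grip in N (left out, the last holds). Time passes only in rows, so rows that do not move let the fingers close. It gives the time, the measured TCP pose, the force and the opening at its end, in the units of the state.
- arm.observe(): the state, without advancing time (a new reading comes with each control period).
- cams.get_image(name): name is "side" or "top"; returns a dict with "pixels" (420x560x3 uint8, red, green, blue), "fx", "fy", "cx", "cy" (pixels), "xyz" and "attitude" of the camera in the world. Camera axes: x right, y up, looking along -z (the intrinsics and any distortion apply to the point x, -y, -z); pixel columns grow to the right and rows downward; lengths in m; the calibration is good to about 2 mm. A picture is of the moment at which its call begins. There is no depth.
- arm.close_job(): hands the job in, once; it reports no verdict.
The state is a dict: "clock": time; "qpos": joint angles; "dq": joint speeds; "tau": joint torques, N m; "tcp_pos": TCP position; "ee_rot": TCP orientation; "contact_force": force on the tool from outside, world axes, zero at the start; "ft_torque": the same for the moment, N m; "width": finger opening in m.
Only numpy, scipy, OpenCV 4.12 (cv2) and the standard library are available. Lean on these libraries where they do the work, as an engineer would, in place of code of your own. Each camera call takes 0.05 s, during which the arm holds its last target. There are 200 camera calls.

## Working session

There is one attempt and no reset: what is moved stays moved. The work goes in short steps, Python scripts to look and compute and a tool call to move; the robot and the scene stay as the last step left them, time stands still between calls to the robot, and variables do not carry over. Pictures are saved under pics/ and viewed, about 8 in all and at most 12, crops included, and the job is handed in when it is done.

Besides the shell and the picture viewer there is one more tool, called after "Emit:" by a JSON object that holds its "name" and its "arguments", one argument or row to a line. servo_tool: Moves the arm, as the interface text tells. Its arguments: {"type":"object","properties":{"rows":{"type":"array","items":{"type":"object","properties":{"linear":{"type":"array","items":{"type":"number"}},"turn":{"type":"number"},"claw":{"type":"number"}}}},"squeeze":{"type":"number"}},"required":["rows"]}

```bash
mkdir -p pics
python3 - <<'E'
from rig import arm, cams
import cv2
for n in ("side","top"):
    im=cams.get_image(n)
    print(n,{k:v for k,v in im.items() if k!="pixels"})
    cv2.imwrite(f"pics/{n}0.png",cv2.resize(im["pixels"][:,:,::-1],(800,600),interpolation=cv2.INTER_CUBIC))
print(arm.observe())
E
```

```text
side {'fx': 393.23664647206675, 'fy': 393.23664647206675, 'cx': 280.9503677136034, 'cy': 213.2159474131536, 'xyz': array([ 0.14667394, -0.56419895,  0.91407464]), 'attitude': array([ 41.48044289,   0.55541821, -33.25556899])}
top {'fx': 515.6081803178322, 'fy': 515.6081803178322, 'cx': 272.11359799878613, 'cy': 211.03135865806152, 'xyz': array([ 0.30908949, -0.01680983,  1.6039102 ]), 'attitude': array([  7.69765363,   0.83367439, -89.01526885])}
{'clock': 0.1, 'qpos': array([-73.54416116,  19.06908098,  -3.70665334,  83.70218826,
         1.23718842,  77.34480241,  -5.07102134]), 'dq': array([ 0.01714699, -0.01626512,  0.01448234, -0.106591  , -0.03520606,
        0.03591406, -0.1000507 ]), 'tau': array([ 5.26062813e-04, -6.26742697e+01,  4.87193477e-02, -3.92426062e+01,
        1.63263670e-02,  6.88861561e-03, -2.70393308e-07]), 'tcp_pos': array([0.1904544 , 0.59493831, 0.25557924]), 'ee_rot': array([-1.79923825e+02,  3.27384470e-03,  1.62249610e+02]), 'contact_force': array([-0.35309558, -0.1017114 , -0.16117421]), 'ft_torque': array([ 0.01270057, -0.01303492, -0.04648664]), 'width': 0.08543596447296005}
```

View pics/side0.png

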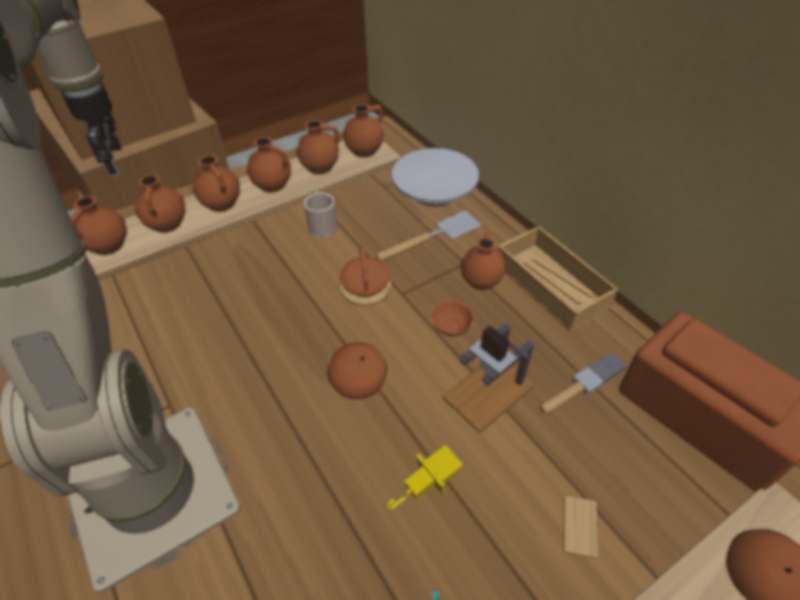

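View pics/top0.png

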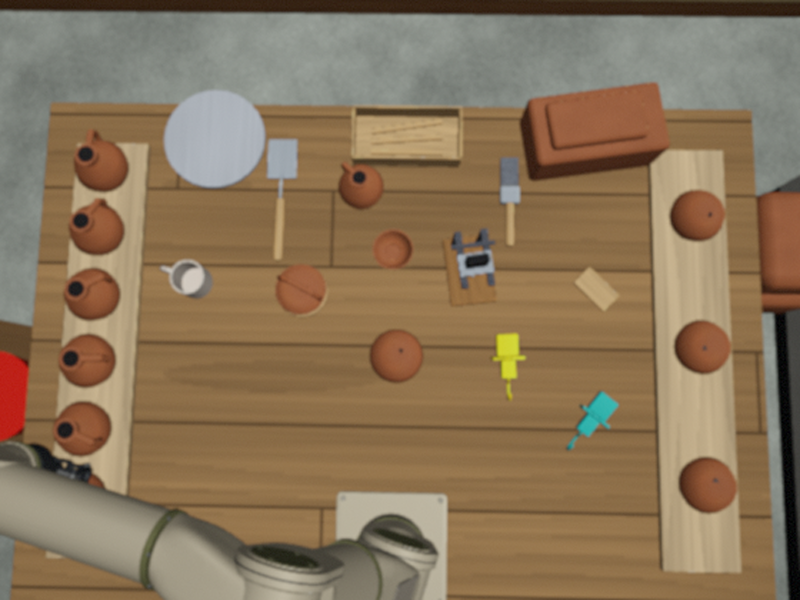

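The side view shows the scale's stand at about (495,350), the pot in its ring at (365,275), and the blank at (357,370). In the top view the scale is at (477,262) with its posts up-image (+x), the pot is at (301,290) with its handle running (278,277)→(322,303), and the arm is at lower left. Next I'll make enlarged crops.

```bash
cat > h.py <<'E'
import numpy as np, cv2
from scipy.spatial.transform import Rotation as R
from scipy.optimize import least_squares
from rig import arm, cams
def cam(n):
    im=cams.get_image(n); return im
def proj(im,P):
    M=R.from_euler('xyz',im['attitude'],degrees=True)
    c=M.inv().apply(np.atleast_2d(P)-im['xyz'])
    return np.c_[im['cx']+im['fx']*c[:,0]/-c[:,2], im['cy']+im['fy']*c[:,1]/c[:,2]]
def ray(im,uv):
    M=R.from_euler('xyz',im['attitude'],degrees=True)
    d=M.apply([(uv[0]-im['cx'])/im['fx'],-(uv[1]-im['cy'])/im['fy'],-1.]); return im['xyz'],d
def onz(im,uv,z):
    o,d=ray(im,uv); return o+d*(z-o[2])/d[2]
def crop(im,u0,v0,w,h,s):
    return cv2.resize(np.ascontiguousarray(im['pixels'][v0:v0+h,u0:u0+w,::-1]),None,fx=s,fy=s,interpolation=cv2.INTER_CUBIC)
E
python3 - <<'E'
from h import *
t=cam('top');s=cam('side')
a=np.hstack([crop(t,185,170,50,60,8)[:300*2,:], crop(t,305,155,50,60,8)])
b=np.hstack([crop(s,225,165,60,50,6), crop(s,310,220,70,85,6)[:300]]) 
cv2.imwrite('pics/a.png',cv2.resize(a,None,fx=1,fy=1))
c=np.zeros((510,800,3),np.uint8)
p=crop(s,230,160,56,56,7);c[:392,:392]=p
q=crop(s,308,220,72,84,5.6666);q=q[:476,:408];c[:q.shape[0],392:392+q.shape[1]]=q
cv2.imwrite('pics/b.png',c)
E
```

```text
(no output)
```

View pics/a.png

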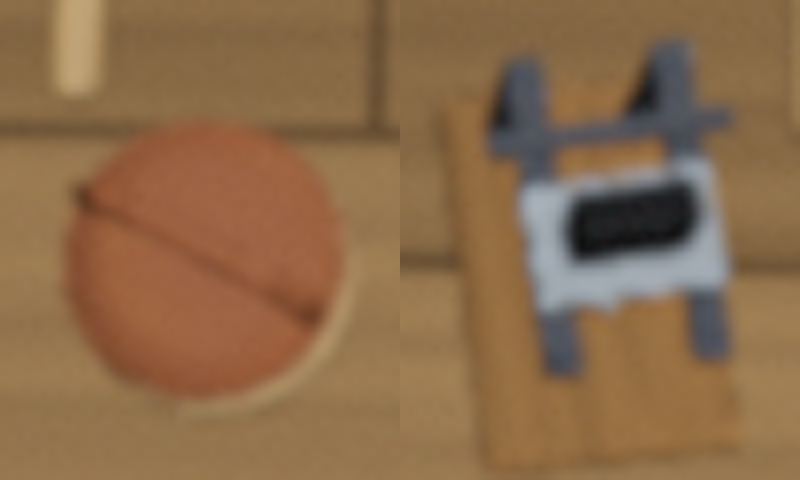

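View pics/b.png

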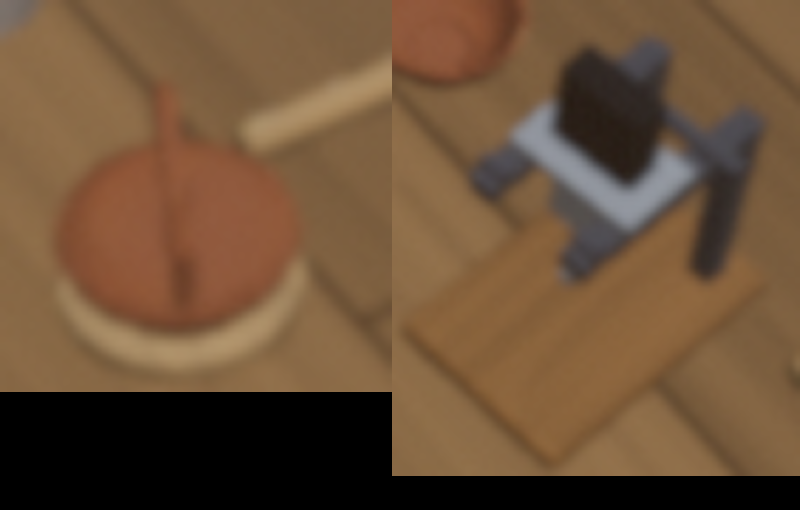

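Top crop: flange corners are at (522,186), (712,158), (732,283) and (540,312), and the handle line runs (80,195)→(315,320). Side crop: flange corners are at (512,133), (628,235) and (705,168), with the base corners and ring also clear. Now I'll fit the poses.

Run:
```python
from h import *
t=cam('top');s=cam('side')
f=lambda x,y,u0,v0,k:np.array([u0+(x+.5)/k-.5,v0+(y+.5)/k-.5])
T=lambda x,y:f(x-400,y,305,155,8); S=lambda x,y:f(x-392,y,308,220,5.6666)
TP=lambda x,y:f(x,y,185,170,8); SP=lambda x,y:f(x,y,230,160,7)
def W(p,l): 
    c,q=np.cos(p[2]),np.sin(p[2]); return np.array([p[0]+c*l[0]-q*l[1],p[1]+q*l[0]+c*l[1],l[2]])
def fit(obs,p0,off=1):
    def r(p):
        e=[]
        for im,uv,l in obs: e+=list(proj(im,W(p,l))[0]-uv)
        return e
    o=least_squares(r,p0,loss='soft_l1'); print(np.round([o.x[0],o.x[1],np.degrees(o.x[2])],4));print(np.round(np.reshape(r(o.x),(-1,2)),1).tolist()); return o.x
a,b=.022,.034
fl=[(t,T(522,186),(a,b,.136)),(t,T(712,158),(a,-b,.136)),(t,T(732,283),(-a,-b,.136)),(t,T(540,312),(-a,b,.136)),
(s,S(512,133),(-a,b,.136)),(s,S(628,235),(-a,-b,.136)),(s,S(705,168),(a,-b,.136))]
p0=[.6,-.13,.14]
print('scale');fit(fl,p0);fit(fl[:4],p0);fit(fl[4:],p0)
ba=[(t,T(492,470),(-.075,.05,.012)),(t,T(742,450),(-.075,-.05,.012)),(s,S(403,330),(-.075,.05,.012)),(s,S(553,465),(-.075,-.05,.012)),(s,S(765,283),(.075,-.05,.012))]
print('base');fit(ba,p0)
# pot
print('pot body top',onz(t,TP(206,258),.035))
print('ring L,R,bot', [onz(s,SP(*c),.0) for c in [(178,368)]],[onz(s,SP(*c),.006) for c in [(55,285),(308,265)]])
A,B=onz(t,TP(80,195),.07),onz(t,TP(315,320),.07)
print('handle ends z=.07',A,B,np.degrees(np.arctan2(-(A-B)[0],(A-B)[1])))
c=(A+B)/2;c[2]=.104;print('mid',c)
for im,n in((t,'top'),(s,'side')):
  for P in ([*onz(t,TP(206,258),.035)[:2],.104],[*c[:2],.104]):
    u=proj(im,P)[0];print(n,u,'crop',(u-([185,170] if n=='top' else [230,160]))*(8 if n=='top' else 7))
```

```text
scale
[ 0.5887 -0.1653  8.6151]
[[-0.0, 0.3], [-0.5, 0.7], [-0.7, -0.1], [-0.1, -0.6], [0.5, 0.6], [0.9, -0.5], [-0.6, 1.2]]
[ 0.5889 -0.1662  9.1105]
[[0.2, 0.3], [-0.3, 0.5], [-0.3, -0.3], [0.3, -0.6]]
[ 0.5889 -0.1638  8.4737]
[[0.3, 0.1], [0.5, -1.0], [-1.0, 0.8]]
base
[ 0.5955 -0.1641  8.0485]
[[-0.5, 1.5], [0.1, -0.0], [-0.4, -0.7], [0.4, 0.6], [1.2, -0.3]]
pot body top [0.54652955 0.20072948 0.035     ]
ring L,R,bot [array([0.51772042, 0.16510237, 0.        ])] [array([0.49461476, 0.23479007, 0.006     ]), array([0.59691774, 0.18146165, 0.006     ])]
handle ends z=.07 [0.5645872  0.24436655 0.07      ] [0.51827784 0.15404116 0.07      ] -27.143984131657195
mid [0.54143252 0.19920385 0.104     ]
top [207.19538839 198.26680751] crop [177.5631071 226.1344601]
top [207.65259948 199.98087258] crop [181.22079582 239.84698065]
side [255.13200265 177.64694434] crop [175.92401853 123.52861035]
side [253.92558176 178.59513561] crop [167.47907233 130.16594929]
```

Emit:
{"name": "servo_tool", "arguments": {
  "rows": [
    {"linear": [0, 0, -3], "turn": 0, "claw": 0},
    {"linear": [0, 0, -3], "turn": 1.5, "claw": 0},
    {"linear": [0, 0, 0], "turn": 1.5, "claw": 60},
    {"linear": [0, 0, 0], "turn": 1.5, "claw": 60},
    {"linear": [0, 0, 0], "turn": 1.5, "claw": 90}
  ],
  "squeeze": 60
}}

```text
clock: 0.92
tcp_pos: [0.1905, 0.5949, 0.3175]
ee_rot: [-179.9, 0.0, 125.2]
contact_force: [0.3, -0.3, 0.4]
width: 0.0552
```

```bash
cat >> h.py <<'E'
def to(P,yaw):
    o=arm.observe(); r=R.from_euler('xyz',o['ee_rot'],degrees=True)
    print('clock %.2f tcp %s rot %s w %.4f F %s'%(o['clock'],np.round(o['tcp_pos'],4),np.round(o['ee_rot'],2),o['width'],np.round(o['contact_force'],2)))
    print('tool cm',np.round(r.inv().apply(np.array(P)-o['tcp_pos'])*100,2),'turn',round(((o['ee_rot'][2]-yaw+180)%360-180)/6,3))
E
python3 -c "
from h import *
to([.589,-.165,.3],98.4)"
```

```text
clock 0.93 tcp [0.1905 0.5949 0.3175] rot [-1.7993e+02  5.0000e-02  1.2518e+02] w 0.0552 F [ 0.29 -0.28  0.42]
tool cm [-85.07 -11.2    1.83] turn 4.463
```

Emit:
{"name": "servo_tool", "arguments": {
  "rows": [
    {"linear": [-3, -0.4, 0], "turn": 0, "claw": 90},
    {"linear": [-6, -0.8, 0], "turn": 0, "claw": 90},
    {"linear": [-6, -0.8, 0], "turn": 0, "claw": 90},
    {"linear": [-6, -0.8, 0], "turn": 0, "claw": 90},
    {"linear": [-6, -0.8, 0], "turn": 0, "claw": 90},
    {"linear": [-6, -0.8, 0], "turn": 0, "claw": 90},
    {"linear": [-6, -0.8, 0], "turn": 0, "claw": 90},
    {"linear": [-6, -0.8, 0], "turn": 0, "claw": 90},
    {"linear": [-6, -0.8, 0], "turn": 0, "claw": 90},
    {"linear": [-6, -0.8, 0], "turn": 1.48, "claw": 90},
    {"linear": [-4, 0, 0], "turn": 1.48, "claw": 90},
    {"linear": [-3, 0, 0], "turn": 1.48, "claw": 90}
  ]
}}

```text
clock: 2.42
tcp_pos: [0.4888, 0.0031, 0.3174]
ee_rot: [179.9, -0.1, 97.9]
contact_force: [-0.0, 0.9, -0.8]
width: 0.0555
```

```bash
python3 -c "
from h import *
to([.589,-.165,.3],98.4)"
```

```text
clock 2.42 tcp [0.4888 0.0031 0.3174] rot [ 1.7987e+02 -1.4000e-01  9.7860e+01] w 0.0555 F [-0.02  0.86 -0.76]
tool cm [-18.03   7.62   1.72] turn -0.089
```

Stay above the grip, then look from close by before descending.

Emit:
{"name": "servo_tool", "arguments": {
  "rows": [
    {"linear": [-5, 2.1, 0], "turn": -0.09, "claw": 90},
    {"linear": [-5, 2.1, 0], "turn": 0, "claw": 90},
    {"linear": [-5, 2.1, 2], "turn": 0, "claw": 90},
    {"linear": [-2.5, 1.1, 4], "turn": 0, "claw": 90},
    {"linear": [-0.5, 0.2, 1], "turn": 0, "claw": 90},
    {"linear": [0, 0, 0], "turn": 0, "claw": 90}
  ]
}}

```text
clock: 3.18
tcp_pos: [0.5932, -0.1709, 0.2466]
ee_rot: [179.7, -0.1, 98.2]
contact_force: [-1.6, -0.1, 0.4]
width: 0.0549
```

Run:
```python
from h import *
to([.589,-.165,.169],98.4)
t=cam('top');s=cam('side')
c=np.hstack([crop(s,310,160,66,100,6)[:600,:396],crop(t,305,130,66,100,6)])
cv2.imwrite('pics/c.png',c)
for n,im in(('s',s),('t',t)): 
  o=arm.observe();print(n,proj(im,[o['tcp_pos'],o['tcp_pos']-[0,0,.025],[.589,-.165,.184],[.589,-.165,.136]]))
```

```text
clock 3.17 tcp [ 0.5932 -0.1709  0.2466] rot [ 1.7969e+02 -8.0000e-02  9.8240e+01] w 0.0549 F [-1.6  -0.09  0.4 ]
tool cm [ 0.63 -0.38  7.76] turn -0.026
s [[354.3742853  217.6609434 ]
 [352.94820476 224.82357577]
 [347.95023593 234.73733816]
 [345.63979161 246.90860817]]
t [[338.61680755 174.42849888]
 [337.57713627 176.30372517]
 [334.19874831 180.653956  ]
 [332.45797796 183.84940228]]
```

View pics/c.png

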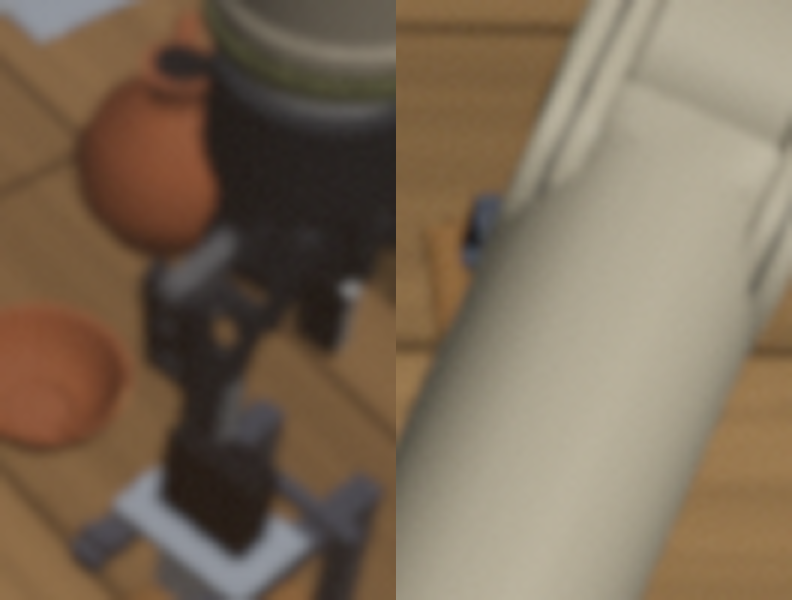

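The grip top shows at crop (232,440), i.e. pixel (348.7,233.4), within about 1.5 px of my prediction. The arm hides the scale in the top view. I'm descending.

Emit:
{"name": "servo_tool", "arguments": {
  "rows": [
    {"linear": [0.6, -0.4, 0.5], "turn": -0.03, "claw": 90},
    {"linear": [0.1, 0, 2], "turn": 0, "claw": 90},
    {"linear": [0, 0, 2], "turn": 0, "claw": 90},
    {"linear": [0, 0, 1.5], "turn": 0, "claw": 90},
    {"linear": [0, 0, 0.5], "turn": 0, "claw": 90},
    {"linear": [0, 0, 0], "turn": 0, "claw": 90}
  ]
}}

```text
clock: 4.03
tcp_pos: [0.5903, -0.1575, 0.1858]
ee_rot: [179.0, -0.2, 98.9]
contact_force: [0.2, -0.1, 0.3]
width: 0.0556
```

```bash
python3 -c "
from h import *
to([.589,-.165,.169],98.4)"
```

```text
clock 4.03 tcp [ 0.5903 -0.1575  0.1858] rot [179.04  -0.22  98.95] w 0.0556 F [ 0.17 -0.09  0.29]
tool cm [-0.73 -0.27  1.67] turn 0.091
```

Emit:
{"name": "servo_tool", "arguments": {
  "rows": [
    {"linear": [-0.7, -0.1, 0.4], "turn": 0.05, "claw": 90},
    {"linear": [0, 0, 0.8], "turn": 0, "claw": 90},
    {"linear": [0, 0, 0.3], "turn": 0, "claw": 90},
    {"linear": [0, 0, 0], "turn": 0, "claw": 90}
  ]
}}

```text
clock: 4.53
tcp_pos: [0.5911, -0.1656, 0.1708]
ee_rot: [179.0, -0.2, 98.6]
contact_force: [0.3, -0.1, 0.7]
width: 0.0552
```

```bash
python3 -c "
from h import *
to([.589,-.165,.169],98.4)"
```

```text
clock 4.53 tcp [ 0.5911 -0.1656  0.1708] rot [178.96  -0.19  98.58] w 0.0552 F [ 0.3  -0.1   0.71]
tool cm [ 0.09 -0.2   0.18] turn 0.031
```

Emit:
{"name": "servo_tool", "arguments": {
  "rows": [
    {"linear": [0, -0.15, 0.1], "turn": 0, "claw": 130},
    {"linear": [0, 0, 0], "turn": 0, "claw": 170},
    {"linear": [0, 0, 0], "turn": 0, "claw": 220},
    {"linear": [0, 0, 0], "turn": 0, "claw": 255},
    {"linear": [0, 0, 0], "turn": 0, "claw": 255},
    {"linear": [0, 0, 0], "turn": 0, "claw": 255}
  ],
  "squeeze": 60
}}

```text
clock: 5.28
tcp_pos: [0.5897, -0.1659, 0.1703]
ee_rot: [178.9, -0.2, 98.6]
contact_force: [-1.1, -0.8, 0.0]
width: 0.0188
```

```bash
python3 -c "
from h import *
to([.589,-.165,.169],98.4)"
```

```text
clock 5.28 tcp [ 0.5897 -0.1659  0.1703] rot [178.93  -0.18  98.59] w 0.0188 F [-1.1  -0.84  0.04]
tool cm [ 0.1  -0.05  0.13] turn 0.032
```

Emit:
{"name": "servo_tool", "arguments": {
  "rows": [
    {"linear": [0, 0, -0.7], "turn": 0, "claw": 255},
    {"linear": [0, 0, -0.7], "turn": 0, "claw": 255},
    {"linear": [0, 0, -0.5], "turn": 0, "claw": 255},
    {"linear": [0, 0, 0], "turn": 0, "claw": 255}
  ]
}}

```text
clock: 5.78
tcp_pos: [0.5893, -0.1658, 0.1906]
ee_rot: [178.9, -0.2, 98.6]
contact_force: [1.1, -0.3, -2.0]
width: 0.0194
```

Run:
```python
from h import *
to([.5897,-.1659,.1903],98.6)
s=cam('side'); cv2.imwrite('pics/d.png',crop(s,290,180,100,120,5))
```

```text
clock 5.78 tcp [ 0.5893 -0.1658  0.1906] rot [178.94  -0.19  98.6 ] w 0.0194 F [ 1.06 -0.34 -2.02]
tool cm [-0.01  0.04  0.03] turn 0.001
```

View pics/d.png

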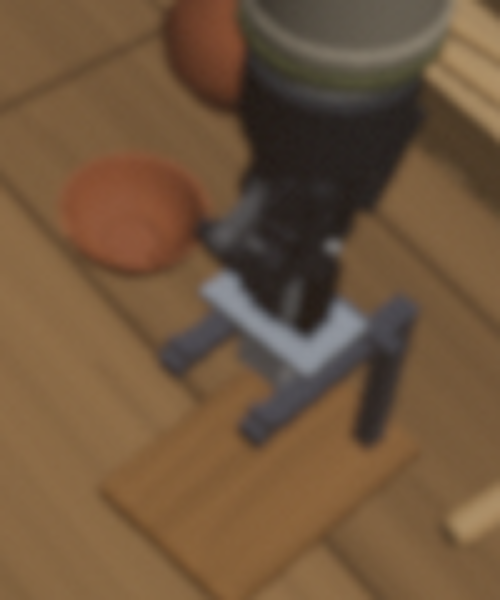

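The scale is gripped and lifted: its flange stands clear above the prongs at crop (285,320), and the force is about -1.7 N. I'm drawing it out along -x.

Emit:
{"name": "servo_tool", "arguments": {
  "rows": [
    {"linear": [0, -1, 0], "turn": 0, "claw": 255},
    {"linear": [0, -2, 0], "turn": 0, "claw": 255},
    {"linear": [0, -2, 0], "turn": 0, "claw": 255},
    {"linear": [0, -2, 0], "turn": 0, "claw": 255},
    {"linear": [0, -2, 0], "turn": 0, "claw": 255},
    {"linear": [0, -1.5, 0], "turn": 0, "claw": 255},
    {"linear": [0, 0, 0], "turn": 0, "claw": 255}
  ]
}}

```text
clock: 6.7
tcp_pos: [0.4774, -0.1828, 0.1862]
ee_rot: [179.1, -0.3, 98.5]
contact_force: [0.0, -0.1, -1.8]
width: 0.0194
```

Run:
```python
from h import *
to([.49,-.181,.3203],98.6)
```

```text
clock 6.70 tcp [ 0.4774 -0.1828  0.1862] rot [179.12  -0.32  98.52] w 0.0194 F [ 0.02 -0.11 -1.76]
tool cm [  0.07   1.47 -13.39] turn -0.013
```

Emit:
{"name": "servo_tool", "arguments": {
  "rows": [
    {"linear": [0, 0, -3], "turn": 0, "claw": 255},
    {"linear": [0, 0, -4], "turn": 0, "claw": 255},
    {"linear": [0, 0, -4], "turn": 1.49, "claw": 255},
    {"linear": [0, 0, -2.5], "turn": 1.49, "claw": 255},
    {"linear": [0, 0, 0], "turn": 1.49, "claw": 255},
    {"linear": [0, 0, 0], "turn": 1.49, "claw": 255},
    {"linear": [0, 0, 0], "turn": 0, "claw": 255}
  ]
}}

```text
clock: 7.58
tcp_pos: [0.4774, -0.1822, 0.3254]
ee_rot: [179.5, -0.8, 61.9]
contact_force: [0.6, 0.4, -1.3]
width: 0.0193
```

Run:
```python
from h import *
to([.598,.175,.3303],62.9)
```

```text
clock 7.58 tcp [ 0.4774 -0.1822  0.3254] rot [179.45  -0.84  61.89] w 0.0193 F [ 0.64  0.36 -1.34]
tool cm [37.2  -6.19  0.  ] turn -0.169
```

Emit:
{"name": "servo_tool", "arguments": {
  "rows": [
    {"linear": [2, -0.3, 0], "turn": -0.15, "claw": 255},
    {"linear": [4, -0.7, 0], "turn": 0, "claw": 255},
    {"linear": [5, -0.8, 0], "turn": 0, "claw": 255},
    {"linear": [5, -0.8, 0], "turn": 0, "claw": 255},
    {"linear": [5, -0.8, 0], "turn": 0, "claw": 255},
    {"linear": [5, -0.8, 0], "turn": 0, "claw": 255},
    {"linear": [4.5, -0.7, 0], "turn": 0, "claw": 255},
    {"linear": [3, -0.4, 0], "turn": 0, "claw": 255},
    {"linear": [1, 0, 0], "turn": 0, "claw": 255},
    {"linear": [0, 0, 0], "turn": 0, "claw": 255},
    {"linear": [0, 0, 0], "turn": 0, "claw": 255}
  ]
}}

```text
clock: 8.95
tcp_pos: [0.585, 0.1726, 0.3264]
ee_rot: [179.7, -0.8, 65.2]
contact_force: [0.5, -0.3, -1.7]
width: 0.0193
```

Run:
```python
from h import *
to([.598,.175,.3303],62.9)
```

```text
clock 8.95 tcp [0.585  0.1726 0.3264] rot [179.71  -0.77  65.23] w 0.0193 F [ 0.54 -0.34 -1.74]
tool cm [ 0.76  1.08 -0.37] turn 0.389
```

Emit:
{"name": "servo_tool", "arguments": {
  "rows": [
    {"linear": [0.7, 1.0, 1], "turn": 0.38, "claw": 255},
    {"linear": [0, 0, 2.5], "turn": 0, "claw": 255},
    {"linear": [0, 0, 2], "turn": 0, "claw": 255},
    {"linear": [0, 0, 1], "turn": 0, "claw": 255},
    {"linear": [0, 0, 0], "turn": 0, "claw": 255},
    {"linear": [0, 0, 0], "turn": 0, "claw": 255}
  ]
}}

```text
clock: 9.7
tcp_pos: [0.6008, 0.1705, 0.2596]
ee_rot: [179.6, -0.9, 62.1]
contact_force: [0.0, 0.1, -1.6]
width: 0.0196
```

```bash
cat >> h.py <<'E'
BAR=np.array([.545,.202,.104]); PY=-27.1
def hook(z=.078,dx=0.,dy=0.):
    """tool move that puts the (unloaded) hook at bar + dx along pot x, dy along pot y, height z"""
    o=arm.observe(); r=R.from_euler('xyz',o['ee_rot'],degrees=True)
    h=o['tcp_pos']+r.apply([0,0,.1263]); ca,sa=np.cos(np.radians(PY)),np.sin(np.radians(PY))
    d=h-BAR
    print('clock %.2f tcp %s rot %s F %s tq %s w %.4f'%(o['clock'],np.round(o['tcp_pos'],4),np.round(o['ee_rot'],2),np.round(o['contact_force'],2),np.round(o['ft_torque'],2),o['width']))
    print('hook',np.round(h,4),'rel pot x,y mm',np.round([1e3*(ca*d[0]+sa*d[1]),1e3*(-sa*d[0]+ca*d[1])],1))
    T=np.array([BAR[0]+ca*dx-sa*dy,BAR[1]+sa*dx+ca*dy,z])
    print('tool cm',np.round(r.inv().apply(T-h)*100,2),'turn',round((o['ee_rot'][2]-(PY+90))/6,3))
    return h
E
python3 - <<'E'
from h import *
h=hook(.13,.06)
s=cam('side');t=cam('top')
for im in(s,t): print(proj(im,[h,BAR]))
cv2.imwrite('pics/e.png',np.hstack([crop(s,220,120,80,100,5),crop(t,175,150,60,100,5)]))
E
```

```text
clock 9.70 tcp [0.6008 0.1705 0.2596] rot [179.64  -0.87  62.12] F [ 0.01  0.12 -1.58] tq [ 0.02  0.   -0.05] w 0.0196
hook [0.6024 0.1718 0.1333] rel pot x,y mm [64.8 -0.8]
tool cm [ 0.06 -0.48  0.33] turn -0.13
[[275.86458383 168.72249538]
 [254.47524695 177.60008759]]
[[216.36783062 177.85847428]
 [206.74819554 198.77240686]]
```

View pics/e.png

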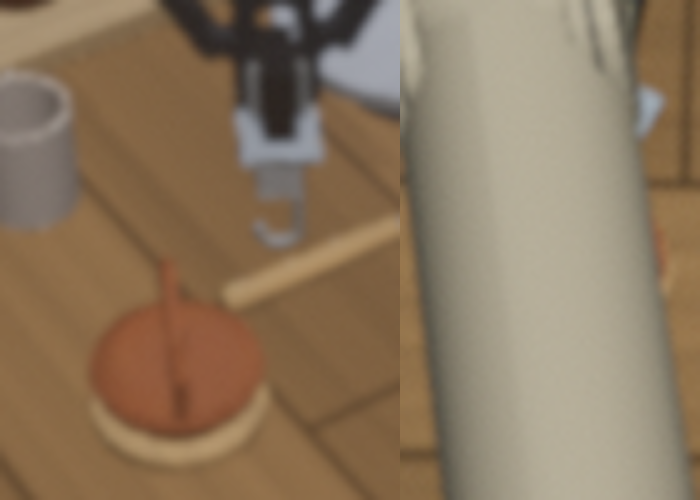

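Run:
```python
from h import *
s=cam('side')
th=np.linspace(0,np.pi,61);ca,sa=np.cos(np.radians(PY)),np.sin(np.radians(PY))
def arch(b): 
    y=.05*np.cos(th);return np.c_[b[0]-sa*y,b[1]+ca*y,.066+.038*np.sin(th)]
def circ(b,r,z): 
    a=np.linspace(0,2*np.pi,180);return np.c_[b[0]+r*np.cos(a),b[1]+r*np.sin(a),0*a+z]
k=8;u0,v0=228,160
c=crop(s,u0,v0,56,58,k)
cc=c.copy()
for P,col in((arch(BAR),(255,255,0)),(circ(BAR,.056,0),(0,255,0)),(circ(BAR,.055,.035),(255,0,0))):
    q=(proj(s,P)-[u0,v0]+.5)*k
    cv2.polylines(cc,[np.int32(q)],False,col,1)
    print(q.min(0),q.max(0))
cv2.imwrite('pics/f.png',np.hstack([c[:,:400],cc[:,:400]]))
```

```text
[211.6597392  102.48952138] [230.36737234 311.13090616]
[ 90.81455576 235.75659792] [371.89849087 440.76047137]
[ 85.31174032 175.83302604] [367.28051235 377.83177792]
```

View pics/f.png

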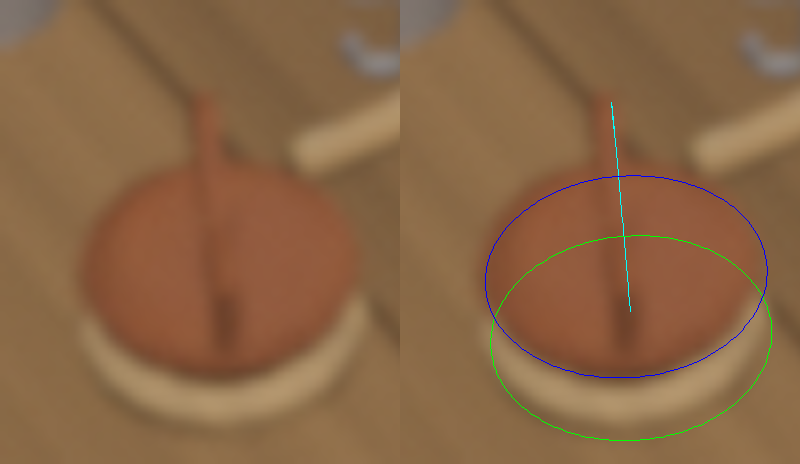

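The handle runs crop (203,97)→(224,345), about 1 px left of the model, and the hook matches its prediction within 1 px. I'm refining the bar to (0.544,0.2035) and lowering beside it.

```bash
sed -i 's/BAR=np.array.*; PY/BAR=np.array([.544,.2035,.104]); PY/' h.py; python3 -c "
from h import *
hook(.079,.045)"
```

```text
clock 9.85 tcp [0.6007 0.1707 0.2597] rot [179.64  -0.88  62.15] F [ 0.32 -0.19 -1.72] tq [-0.02  0.08 -0.03] w 0.0196
hook [0.6023 0.1721 0.1334] rel pot x,y mm [66.2 -1.4]
tool cm [ 0.03 -2.16  5.43] turn -0.125
```

Emit:
{"name": "servo_tool", "arguments": {
  "rows": [
    {"linear": [0, -1, 0.5], "turn": -0.1, "claw": 255},
    {"linear": [0, -1, 1.3], "turn": 0, "claw": 255},
    {"linear": [0, 0, 1.5], "turn": 0, "claw": 255},
    {"linear": [0, 0, 1.3], "turn": 0, "claw": 255},
    {"linear": [0, 0, 0.6], "turn": 0, "claw": 255},
    {"linear": [0, 0, 0], "turn": 0, "claw": 255},
    {"linear": [0, 0, 0], "turn": 0, "claw": 255}
  ]
}}

```text
clock: 10.72
tcp_pos: [0.582, 0.1815, 0.2037]
ee_rot: [179.6, -0.9, 62.8]
contact_force: [0.4, 0.4, -1.3]
width: 0.0192
```

```bash
python3 -c "
from h import *
hook(.079,.0)"
```

```text
clock 10.72 tcp [0.582  0.1815 0.2037] rot [179.65  -0.87  62.83] F [ 0.36  0.42 -1.34] tq [-0.03  0.01 -0.03] w 0.0192
hook [0.5836 0.1829 0.0774] rel pot x,y mm [44.6 -0.3]
tool cm [ 0.03 -4.46 -0.19] turn -0.012
```

Emit:
{"name": "servo_tool", "arguments": {
  "rows": [
    {"linear": [0, -0.8, -0.1], "turn": 0, "claw": 255},
    {"linear": [0, -1, -0.1], "turn": 0, "claw": 255},
    {"linear": [0, -1, 0], "turn": 0, "claw": 255},
    {"linear": [0, -0.7, 0], "turn": 0, "claw": 255},
    {"linear": [0, 0, 0], "turn": 0, "claw": 255}
  ]
}}

```text
clock: 11.35
tcp_pos: [0.5486, 0.1993, 0.2067]
ee_rot: [179.6, -1.0, 62.9]
contact_force: [0.1, 0.5, -1.4]
width: 0.0192
```

Run:
```python
from h import *
h=hook(.079,.002)
s=cam('side')
u0,v0=225,130;k=8
print((proj(s,[h,BAR])-[u0,v0]+.5)*k)
cv2.imwrite('pics/g.png',crop(s,u0,v0,70,75,k))
```

```text
clock 11.35 tcp [0.5486 0.1993 0.2067] rot [179.62  -0.98  62.87] F [ 0.14  0.48 -1.38] tq [-0.04 -0.03  0.01] w 0.0192
hook [0.5504 0.2009 0.0805] rel pot x,y mm [6.9 0.6]
tool cm [-0.06 -0.49  0.14] turn -0.004
[[257.19518234 426.29137554]
 [235.45504168 383.53167941]]
```

View pics/g.png

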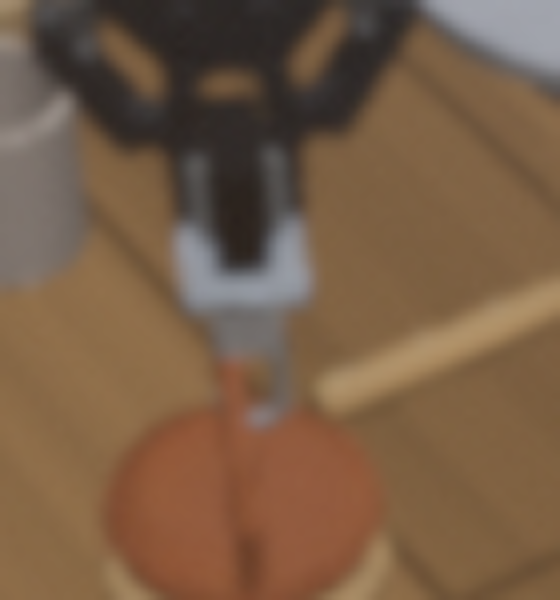

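The bar, around crop (237,385), already runs over the hook tip. The hook's back is at (282,385), so the bar is about 4 mm short of the axis. I'll move in 4 mm and raise until contact.

Emit:
{"name": "servo_tool", "arguments": {
  "rows": [
    {"linear": [0, -0.3, 0], "turn": 0, "claw": 255},
    {"linear": [0, -0.1, 0], "turn": 0, "claw": 255},
    {"linear": [0, 0, -0.4], "turn": 0, "claw": 255},
    {"linear": [0, 0, -0.4], "turn": 0, "claw": 255},
    {"linear": [0, 0, -0.4], "turn": 0, "claw": 255},
    {"linear": [0, 0, -0.4], "turn": 0, "claw": 255},
    {"linear": [0, 0, -0.4], "turn": 0, "claw": 255},
    {"linear": [0, 0, -0.4], "turn": 0, "claw": 255},
    {"linear": [0, 0, 0], "turn": 0, "claw": 255},
    {"linear": [0, 0, 0], "turn": 0, "claw": 255}
  ]
}}

```text
clock: 12.65
tcp_pos: [0.5448, 0.2002, 0.2321]
ee_rot: [179.6, -0.9, 62.8]
contact_force: [-0.8, 0.9, -3.2]
width: 0.0192
```

```bash
python3 -c "
from h import *
hook(.096,.0)"
```

```text
clock 12.65 tcp [0.5448 0.2002 0.2321] rot [179.65  -0.92  62.8 ] F [-0.76  0.92 -3.23] tq [ 0.04  0.12 -0.03] w 0.0192
hook [0.5464 0.2016 0.1058] rel pot x,y mm [ 3.  -0.6]
tool cm [ 0.04 -0.31  0.98] turn -0.017
```

Emit:
{"name": "servo_tool", "arguments": {
  "rows": [
    {"linear": [0, -0.2, -0.3], "turn": 0, "claw": 255},
    {"linear": [0, 0, -0.3], "turn": 0, "claw": 255},
    {"linear": [0, 0, -0.3], "turn": 0, "claw": 255},
    {"linear": [0, 0, -0.3], "turn": 0, "claw": 255},
    {"linear": [0, 0, -0.2], "turn": 0, "claw": 255},
    {"linear": [0, 0, 0], "turn": 0, "claw": 255},
    {"linear": [0, 0, 0], "turn": 0, "claw": 255}
  ]
}}

```text
clock: 13.52
tcp_pos: [0.5426, 0.2007, 0.2465]
ee_rot: [179.7, -0.9, 62.8]
contact_force: [-0.0, -0.1, -4.8]
width: 0.0192
```

```bash
python3 -c "
from h import *
hook(.096,.0)"
```

```text
clock 13.53 tcp [0.5426 0.2007 0.2465] rot [179.65  -0.87  62.79] F [-0.01 -0.06 -4.79] tq [0.02 0.07 0.04] w 0.0192
hook [0.5442 0.2021 0.1202] rel pot x,y mm [ 0.8 -1.2]
tool cm [ 0.08 -0.09  2.42] turn -0.018
```

Emit:
{"name": "servo_tool", "arguments": {
  "rows": [
    {"linear": [0, 0, -0.2], "turn": 0, "claw": 255},
    {"linear": [0, 0, -0.3], "turn": 0, "claw": 255},
    {"linear": [0, 0, -0.3], "turn": 0, "claw": 255},
    {"linear": [0, 0, -0.2], "turn": 0, "claw": 255},
    {"linear": [0, 0, 0], "turn": 0, "claw": 255},
    {"linear": [0, 0, 0], "turn": 0, "claw": 255}
  ]
}}

```text
clock: 14.28
tcp_pos: [0.5425, 0.2006, 0.2569]
ee_rot: [179.6, -0.9, 62.8]
contact_force: [-0.3, 0.4, -5.6]
width: 0.0192
```

```bash
python3 -c "
from h import *
hook(.096,.0)"
```

```text
clock 14.28 tcp [0.5425 0.2006 0.2569] rot [179.65  -0.86  62.79] F [-0.28  0.41 -5.57] tq [ 0.09 -0.05 -0.04] w 0.0192
hook [0.5441 0.2019 0.1306] rel pot x,y mm [ 0.8 -1.4]
tool cm [ 0.08 -0.1   3.46] turn -0.019
```

Emit:
{"name": "servo_tool", "arguments": {
  "rows": [
    {"linear": [0, 0, -0.2], "turn": 0, "claw": 255},
    {"linear": [0, 0, -0.3], "turn": 0, "claw": 255},
    {"linear": [0, 0, -0.3], "turn": 0, "claw": 255},
    {"linear": [0, 0, -0.2], "turn": 0, "claw": 255},
    {"linear": [0, 0, 0], "turn": 0, "claw": 255},
    {"linear": [0, 0, 0], "turn": 0, "claw": 255}
  ]
}}

```text
clock: 15.02
tcp_pos: [0.5423, 0.2004, 0.2674]
ee_rot: [179.6, -0.8, 62.8]
contact_force: [0.7, 0.8, -5.5]
width: 0.0194
```

```bash
python3 -c "
from h import *
hook(.096,.0)"
```

```text
clock 15.03 tcp [0.5423 0.2004 0.2674] rot [179.65  -0.85  62.78] F [ 0.71  0.83 -5.46] tq [ 0.09 -0.08 -0.02] w 0.0194
hook [0.5439 0.2017 0.1411] rel pot x,y mm [ 0.7 -1.6]
tool cm [ 0.1  -0.1   4.51] turn -0.019
```

```bash
cat >> h.py <<'E'
def weigh(n=6,name=None):
    F=[];Z=[]
    for i in range(n): s=cam('side'); o=arm.observe(); F.append(o['contact_force']);Z.append(o['tcp_pos'][2])
    F=np.array(F);m=F[:,2].mean();L=-m-1.67
    print('F',np.round(F.mean(0),2),'sd',F[:,2].std().round(2),'load',L.round(2),'tcp z',np.mean(Z).round(4),'z-L/100',(np.mean(Z)-L/100).round(4))
    ref=cv2.imread('pics/f.png')[:,:400]; tp=ref[255:372,100:345]
    c=crop(s,228,140,56,78,8); r=cv2.matchTemplate(c,tp,cv2.TM_CCOEFF_NORMED); _,v,_,p=cv2.minMaxLoc(r)
    du=np.array([p[0]-100,p[1]-160-255])/8.
    a=proj(s,[BAR*[1,1,0]+[0,0,.03],BAR*[1,1,0]+[0,0,.04]]); g=(a[1]-a[0])/10
    print('match %.3f shift px %s per mm %s -> lift mm %.1f'%(v,du,np.round(g,3),du@g/(g@g)))
    if name: cv2.imwrite('pics/'+name,crop(s,215,110,75,100,6))
E
python3 -c "
from h import *
weigh()"
```

```text
F [ 0.8   0.36 -6.1 ] sd 0.6 load 4.43 tcp z 0.2674 z-L/100 0.2231
match 0.997 shift px [0. 0.] per mm [-0.019 -0.224] -> lift mm 0.0
```

The pot isn't lifted yet (template shift 0) and the load is about 4.4 N. I'm continuing.

Emit:
{"name": "servo_tool", "arguments": {
  "rows": [
    {"linear": [0, 0, -0.2], "turn": 0, "claw": 255},
    {"linear": [0, 0, -0.3], "turn": 0, "claw": 255},
    {"linear": [0, 0, -0.3], "turn": 0, "claw": 255},
    {"linear": [0, 0, -0.2], "turn": 0, "claw": 255},
    {"linear": [0, 0, 0], "turn": 0, "claw": 255},
    {"linear": [0, 0, 0], "turn": 0, "claw": 255}
  ]
}}

```text
clock: 16.08
tcp_pos: [0.542, 0.2001, 0.2778]
ee_rot: [179.7, -0.8, 62.8]
contact_force: [0.5, -0.1, -7.3]
width: 0.0193
```

```bash
python3 -c "
from h import *
weigh();hook()"
```

```text
F [ 0.36  0.12 -7.26] sd 0.3 load 5.59 tcp z 0.2778 z-L/100 0.2219
match 0.995 shift px [0. 0.] per mm [-0.019 -0.224] -> lift mm 0.0
clock 16.38 tcp [0.542  0.2001 0.2778] rot [179.67  -0.8   62.77] F [ 0.35  0.39 -6.98] tq [ 0.03 -0.07 -0.06] w 0.0194
hook [0.5435 0.2013 0.1516] rel pot x,y mm [ 0.5 -2.2]
tool cm [ 0.11 -0.09  7.36] turn -0.021
```

Emit:
{"name": "servo_tool", "arguments": {
  "rows": [
    {"linear": [0.05, 0, -0.2], "turn": 0, "claw": 255},
    {"linear": [0.05, 0, -0.3], "turn": 0, "claw": 255},
    {"linear": [0.05, 0, -0.3], "turn": 0, "claw": 255},
    {"linear": [0, 0, -0.2], "turn": 0, "claw": 255},
    {"linear": [0, 0, 0], "turn": 0, "claw": 255},
    {"linear": [0, 0, 0], "turn": 0, "claw": 255}
  ]
}}

```text
clock: 17.12
tcp_pos: [0.5424, 0.2011, 0.2882]
ee_rot: [179.7, -0.7, 62.8]
contact_force: [0.3, 0.2, -7.4]
width: 0.0192
```

```bash
python3 -c "
from h import *
weigh();hook()"
```

```text
F [ 0.07  0.3  -8.77] sd 0.28 load 7.1 tcp z 0.2882 z-L/100 0.2173
match 0.993 shift px [-0.125  0.   ] per mm [-0.019 -0.224] -> lift mm 0.0
clock 17.43 tcp [0.5424 0.2011 0.2882] rot [179.7   -0.74  62.77] F [ 0.26  0.26 -8.97] tq [-0.12  0.06  0.04] w 0.0192
hook [0.5437 0.2023 0.162 ] rel pot x,y mm [ 0.3 -1.2]
tool cm [ 0.01 -0.08  8.4 ] turn -0.022
```

Emit:
{"name": "servo_tool", "arguments": {
  "rows": [
    {"linear": [0, 0, -0.2], "turn": 0, "claw": 255},
    {"linear": [0, 0, -0.2], "turn": 0, "claw": 255},
    {"linear": [0, 0, -0.2], "turn": 0, "claw": 255},
    {"linear": [0, 0, -0.2], "turn": 0, "claw": 255},
    {"linear": [0, 0, 0], "turn": 0, "claw": 255},
    {"linear": [0, 0, 0], "turn": 0, "claw": 255}
  ]
}}

```text
clock: 18.18
tcp_pos: [0.5423, 0.2011, 0.2968]
ee_rot: [179.7, -0.7, 62.8]
contact_force: [-0.4, -0.6, -8.2]
width: 0.0195
```

```bash
python3 -c "
from h import *
weigh();hook()"
```

```text
F [ 0.3  -0.24 -8.77] sd 0.72 load 7.1 tcp z 0.2968 z-L/100 0.2259
match 0.961 shift px [-0.375 -1.125] per mm [-0.019 -0.224] -> lift mm 5.1
clock 18.48 tcp [0.5423 0.2011 0.2968] rot [179.7   -0.74  62.77] F [ 0.37 -0.34 -8.64] tq [-0.09 -0.    0.06] w 0.0193
hook [0.5436 0.2023 0.1705] rel pot x,y mm [ 0.2 -1.3]
tool cm [ 0.01 -0.07  9.25] turn -0.022
```

Lift-off: about 5 mm up with a load of about 7.1 N (0.72 kg). I'm raising about 2 cm more, gently.

Emit:
{"name": "servo_tool", "arguments": {
  "rows": [
    {"linear": [0, 0, -0.1], "turn": 0, "claw": 255},
    {"linear": [0, 0, -0.2], "turn": 0, "claw": 255},
    {"linear": [0, 0, -0.25], "turn": 0, "claw": 255},
    {"linear": [0, 0, -0.25], "turn": 0, "claw": 255},
    {"linear": [0, 0, -0.25], "turn": 0, "claw": 255},
    {"linear": [0, 0, -0.25], "turn": 0, "claw": 255},
    {"linear": [0, 0, -0.25], "turn": 0, "claw": 255},
    {"linear": [0, 0, -0.25], "turn": 0, "claw": 255},
    {"linear": [0, 0, -0.15], "turn": 0, "claw": 255},
    {"linear": [0, 0, -0.1], "turn": 0, "claw": 255},
    {"linear": [0, 0, 0], "turn": 0, "claw": 255}
  ]
}}

```text
clock: 19.85
tcp_pos: [0.5421, 0.2009, 0.319]
ee_rot: [179.7, -0.8, 62.8]
contact_force: [0.3, 0.4, -8.1]
width: 0.0193
```

```bash
python3 -c "
from h import *
weigh(6,'i.png');hook()"
```

```text
F [ 0.06  0.37 -8.63] sd 0.31 load 6.96 tcp z 0.3189 z-L/100 0.2492
match 0.887 shift px [-0.5   -5.625] per mm [-0.019 -0.224] -> lift mm 25.1
clock 20.15 tcp [0.5421 0.2009 0.3189] rot [179.69  -0.75  62.76] F [ 0.17  0.37 -8.27] tq [-0.08 -0.03  0.03] w 0.0192
hook [0.5435 0.2021 0.1926] rel pot x,y mm [ 0.2 -1.5]
tool cm [-0.   -0.08 11.46] turn -0.023
```

View pics/i.png

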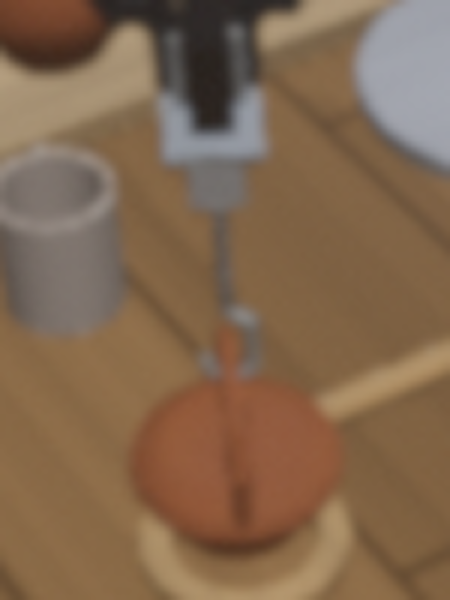

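The pot hangs upright from the hook, with the bar at crop (228,345). Its foot is clear of the ring, whose rim is visible at (245,560). Lift is about 25 to 27 mm, i.e. about 14 mm above the ring top. Now I hold it.

Emit:
{"name": "servo_tool", "arguments": {
  "rows": [
    {"linear": [0, 0, 0], "turn": 0, "claw": 255},
    {"linear": [0, 0, 0], "turn": 0, "claw": 255},
    {"linear": [0, 0, 0], "turn": 0, "claw": 255},
    {"linear": [0, 0, 0], "turn": 0, "claw": 255},
    {"linear": [0, 0, 0], "turn": 0, "claw": 255},
    {"linear": [0, 0, 0], "turn": 0, "claw": 255},
    {"linear": [0, 0, 0], "turn": 0, "claw": 255},
    {"linear": [0, 0, 0], "turn": 0, "claw": 255},
    {"linear": [0, 0, 0], "turn": 0, "claw": 255},
    {"linear": [0, 0, 0], "turn": 0, "claw": 255},
    {"linear": [0, 0, 0], "turn": 0, "claw": 255},
    {"linear": [0, 0, 0], "turn": 0, "claw": 255}
  ]
}}

```text
clock: 21.65
tcp_pos: [0.5421, 0.2009, 0.3188]
ee_rot: [179.7, -0.8, 62.8]
contact_force: [-0.1, -0.1, -8.5]
width: 0.0194
```

```bash
python3 -c "
from h import *
weigh(12);weigh(12)"
```

```text
F [-0.03 -0.23 -8.8 ] sd 0.56 load 7.13 tcp z 0.3188 z-L/100 0.2475
match 0.887 shift px [-0.5   -5.625] per mm [-0.019 -0.224] -> lift mm 25.1
F [-0.07  0.14 -8.7 ] sd 0.57 load 7.03 tcp z 0.3188 z-L/100 0.2485
match 0.888 shift px [-0.5   -5.625] per mm [-0.019 -0.224] -> lift mm 25.1
```

Emit:
{"name": "servo_tool", "arguments": {
  "rows": [
    {"linear": [0, 0, 0], "turn": 0, "claw": 255},
    {"linear": [0, 0, 0], "turn": 0, "claw": 255},
    {"linear": [0, 0, 0], "turn": 0, "claw": 255},
    {"linear": [0, 0, 0], "turn": 0, "claw": 255},
    {"linear": [0, 0, 0], "turn": 0, "claw": 255},
    {"linear": [0, 0, 0], "turn": 0, "claw": 255},
    {"linear": [0, 0, 0], "turn": 0, "claw": 255},
    {"linear": [0, 0, 0], "turn": 0, "claw": 255},
    {"linear": [0, 0, 0], "turn": 0, "claw": 255},
    {"linear": [0, 0, 0], "turn": 0, "claw": 255},
    {"linear": [0, 0, 0], "turn": 0, "claw": 255},
    {"linear": [0, 0, 0], "turn": 0, "claw": 255}
  ]
}}

```text
clock: 24.35
tcp_pos: [0.5421, 0.2009, 0.3188]
ee_rot: [179.7, -0.7, 62.8]
contact_force: [0.1, -0.6, -8.5]
width: 0.0193
```

```bash
python3 -c "
from h import *
weigh(2);hook()"
```

```text
F [-0.57  0.59 -8.85] sd 0.23 load 7.18 tcp z 0.3188 z-L/100 0.247
match 0.888 shift px [-0.5   -5.625] per mm [-0.019 -0.224] -> lift mm 25.1
clock 24.45 tcp [0.5421 0.2009 0.3188] rot [179.7   -0.75  62.76] F [-0.05  0.77 -8.62] tq [-0.05  0.02  0.01] w 0.0194
hook [0.5434 0.2021 0.1925] rel pot x,y mm [ 0.1 -1.5]
tool cm [ 0.   -0.07 11.45] turn -0.023
```

I held it still for about 4.5 s, with lift and load constant. Now I lower it gently.

Emit:
{"name": "servo_tool", "arguments": {
  "rows": [
    {"linear": [0, 0, 0.1], "turn": 0, "claw": 255},
    {"linear": [0, 0, 0.15], "turn": 0, "claw": 255},
    {"linear": [0, 0, 0.2], "turn": 0, "claw": 255},
    {"linear": [0, 0, 0.2], "turn": 0, "claw": 255},
    {"linear": [0, 0, 0.2], "turn": 0, "claw": 255},
    {"linear": [0, 0, 0.2], "turn": 0, "claw": 255},
    {"linear": [0, 0, 0.15], "turn": 0, "claw": 255},
    {"linear": [0, 0, 0.1], "turn": 0, "claw": 255},
    {"linear": [0, 0, 0], "turn": 0, "claw": 255},
    {"linear": [0, 0, 0], "turn": 0, "claw": 255}
  ]
}}

```text
clock: 25.7
tcp_pos: [0.5422, 0.201, 0.3047]
ee_rot: [179.7, -0.7, 62.8]
contact_force: [-0.1, -1.0, -8.6]
width: 0.0196
```

```bash
python3 -c "
from h import *
weigh(4);hook()"
```

```text
F [-0.13  0.03 -8.35] sd 0.31 load 6.68 tcp z 0.3047 z-L/100 0.238
match 0.934 shift px [-0.375 -2.75 ] per mm [-0.019 -0.224] -> lift mm 12.3
clock 25.90 tcp [0.5422 0.2011 0.3047] rot [179.7   -0.74  62.77] F [-0.46  0.07 -8.7 ] tq [-0.11  0.06  0.01] w 0.0193
hook [0.5435 0.2022 0.1785] rel pot x,y mm [ 0.1 -1.4]
tool cm [ 1.000e-02 -6.000e-02  1.005e+01] turn -0.022
```

Emit:
{"name": "servo_tool", "arguments": {
  "rows": [
    {"linear": [0, 0, 0.1], "turn": 0, "claw": 255},
    {"linear": [0, 0, 0.12], "turn": 0, "claw": 255},
    {"linear": [0, 0, 0.12], "turn": 0, "claw": 255},
    {"linear": [0, 0, 0.12], "turn": 0, "claw": 255},
    {"linear": [0, 0, 0.12], "turn": 0, "claw": 255},
    {"linear": [0, 0, 0.12], "turn": 0, "claw": 255},
    {"linear": [0, 0, 0.12], "turn": 0, "claw": 255},
    {"linear": [0, 0, 0.12], "turn": 0, "claw": 255},
    {"linear": [0, 0, 0.12], "turn": 0, "claw": 255},
    {"linear": [0, 0, 0.12], "turn": 0, "claw": 255},
    {"linear": [0, 0, 0.12], "turn": 0, "claw": 255},
    {"linear": [0, 0, 0.12], "turn": 0, "claw": 255}
  ]
}}

```text
clock: 27.4
tcp_pos: [0.5424, 0.2012, 0.2896]
ee_rot: [179.7, -0.7, 62.8]
contact_force: [-0.2, -0.0, -8.3]
width: 0.0194
```

```bash
python3 -c "
from h import *
weigh(4);hook()"
```

```text
F [-0.36  0.04 -8.28] sd 0.3 load 6.61 tcp z 0.2896 z-L/100 0.2235
match 0.977 shift px [-0.375 -0.5  ] per mm [-0.019 -0.224] -> lift mm 2.4
clock 27.60 tcp [0.5424 0.2012 0.2897] rot [179.7   -0.74  62.77] F [-0.88  0.04 -7.94] tq [-0.04  0.01 -0.01] w 0.0192
hook [0.5437 0.2023 0.1634] rel pot x,y mm [ 0.3 -1.2]
tool cm [ 0.01 -0.07  8.54] turn -0.022
```

Emit:
{"name": "servo_tool", "arguments": {
  "rows": [
    {"linear": [0, 0, 0.12], "turn": 0, "claw": 255},
    {"linear": [0, 0, 0.12], "turn": 0, "claw": 255},
    {"linear": [0, 0, 0.12], "turn": 0, "claw": 255},
    {"linear": [0, 0, 0.12], "turn": 0, "claw": 255},
    {"linear": [0, 0, 0.12], "turn": 0, "claw": 255},
    {"linear": [0, 0, 0.12], "turn": 0, "claw": 255},
    {"linear": [0, 0, 0.12], "turn": 0, "claw": 255},
    {"linear": [0, 0, 0.12], "turn": 0, "claw": 255},
    {"linear": [0, 0, 0.12], "turn": 0, "claw": 255},
    {"linear": [0, 0, 0], "turn": 0, "claw": 255}
  ]
}}

```text
clock: 28.85
tcp_pos: [0.5427, 0.2015, 0.2786]
ee_rot: [179.7, -0.8, 62.8]
contact_force: [0.7, 0.2, -6.7]
width: 0.0194
```

```bash
python3 -c "
from h import *
weigh(4,'j.png');hook()"
```

```text
F [-0.2   0.51 -6.92] sd 0.32 load 5.25 tcp z 0.2787 z-L/100 0.2262
match 0.977 shift px [-0.25 -0.5 ] per mm [-0.019 -0.224] -> lift mm 2.3
clock 29.05 tcp [0.5427 0.2016 0.2787] rot [179.67  -0.81  62.78] F [-0.72  0.75 -6.99] tq [-0.02  0.03 -0.02] w 0.0191
hook [0.5442 0.2028 0.1524] rel pot x,y mm [ 0.5 -0.5]
tool cm [-0.05 -0.09  7.44] turn -0.021
```

View pics/j.png

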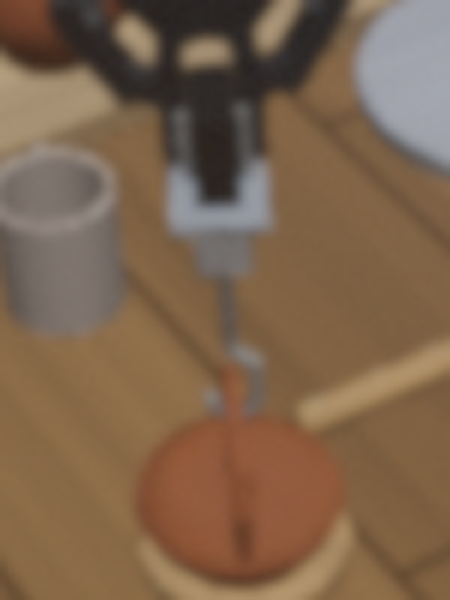

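The pot sits in the ring again, with its image shifted by only (-0.25,-0.5) px. The ring shows evenly below it, at crop (245,590). I continue unloading and watch whether that shift changes.

Emit:
{"name": "servo_tool", "arguments": {
  "rows": [
    {"linear": [0, 0, 0.2], "turn": 0, "claw": 255},
    {"linear": [0, 0, 0.25], "turn": 0, "claw": 255},
    {"linear": [0, 0, 0.25], "turn": 0, "claw": 255},
    {"linear": [0, 0, 0.25], "turn": 0, "claw": 255},
    {"linear": [0, 0, 0.25], "turn": 0, "claw": 255},
    {"linear": [0, 0, 0.25], "turn": 0, "claw": 255},
    {"linear": [0, 0, 0.25], "turn": 0, "claw": 255},
    {"linear": [0, 0, 0.25], "turn": 0, "claw": 255},
    {"linear": [0, 0, 0.25], "turn": 0, "claw": 255},
    {"linear": [0, 0, 0.25], "turn": 0, "claw": 255},
    {"linear": [0, 0, 0.25], "turn": 0, "claw": 255},
    {"linear": [0, 0, 0], "turn": 0, "claw": 255}
  ]
}}

```text
clock: 30.55
tcp_pos: [0.5434, 0.2024, 0.2506]
ee_rot: [179.6, -0.9, 62.8]
contact_force: [-0.3, -0.2, -4.6]
width: 0.0195
```

```bash
python3 -c "
from h import *
weigh(6);hook()"
```

```text
F [-0.13  0.77 -4.27] sd 0.47 load 2.6 tcp z 0.2508 z-L/100 0.2249
match 0.970 shift px [-0.25  -0.625] per mm [-0.019 -0.224] -> lift mm 2.9
clock 30.85 tcp [0.5435 0.2023 0.2509] rot [179.63  -0.92  62.79] F [ 0.8  1.  -4. ] tq [ 0.16  0.18 -0.  ] w 0.0191
hook [0.5452 0.2038 0.1246] rel pot x,y mm [0.9 0.8]
tool cm [-0.15 -0.12  4.65] turn -0.018
```

Emit:
{"name": "servo_tool", "arguments": {
  "rows": [
    {"linear": [0, 0, 0.25], "turn": 0, "claw": 255},
    {"linear": [0, 0, 0.3], "turn": 0, "claw": 255},
    {"linear": [0, 0, 0.3], "turn": 0, "claw": 255},
    {"linear": [-0.05, 0, 0.3], "turn": 0, "claw": 255},
    {"linear": [-0.05, 0, 0.3], "turn": 0, "claw": 255},
    {"linear": [0, 0, 0.3], "turn": 0, "claw": 255},
    {"linear": [0, 0, 0.3], "turn": 0, "claw": 255},
    {"linear": [0, 0, 0.3], "turn": 0, "claw": 255},
    {"linear": [0, 0, 0.3], "turn": 0, "claw": 255},
    {"linear": [0, 0, 0.3], "turn": 0, "claw": 255},
    {"linear": [0, 0, 0.3], "turn": 0, "claw": 255},
    {"linear": [0, 0, 0], "turn": 0, "claw": 255}
  ]
}}

```text
clock: 32.35
tcp_pos: [0.5441, 0.2016, 0.2168]
ee_rot: [179.6, -1.0, 62.8]
contact_force: [0.1, 1.4, -1.1]
width: 0.0194
```

Run:
```python
from h import *
weigh(4);hook(.0815,0)
s=cam('side');c=crop(s,228,160,56,58,8)[:,:400];ref=cv2.imread('pics/f.png')[:,:400]
# local shifts of pot features and of the static ring/table
for n,(x,y,w,h) in dict(bodyleft=(62,210,60,130),bodyright=(320,210,60,100),bodybottom=(140,345,150,60),ringbottom=(140,395,150,50),ringleft=(70,320,50,90),foothandle=(195,270,60,90)).items():
    tp=ref[y:y+h,x:x+w];sr=c[y-16:y+h+16,x-16:x+w+16]
    _,v,_,p=cv2.minMaxLoc(cv2.matchTemplate(sr,tp,cv2.TM_CCOEFF_NORMED));print(n,round(v,3),(np.array(p)-16)/8)
cv2.imwrite('pics/k.png',np.hstack([ref,c]))
```

```text
F [ 0.33 -0.11 -1.83] sd 0.26 load 0.16 tcp z 0.2171 z-L/100 0.2155
match 0.967 shift px [-0.375 -0.5  ] per mm [-0.019 -0.224] -> lift mm 2.4
clock 32.55 tcp [0.5442 0.2017 0.2171] rot [179.55  -1.    62.78] F [-0.07 -0.2  -1.94] tq [-0.02  0.04 -0.01] w 0.0194
hook [0.5461 0.2032 0.0909] rel pot x,y mm [2.  0.7]
tool cm [-0.09 -0.21  0.93] turn -0.019
bodyleft 0.982 [-0.25  -0.625]
bodyright 0.974 [-0.375 -1.125]
bodybottom 0.991 [ 0.125 -0.125]
ringbottom 0.999 [0. 0.]
ringleft 0.994 [ 0.    -0.125]
foothandle 0.971 [-0.625 -0.75 ]
```

View pics/k.png

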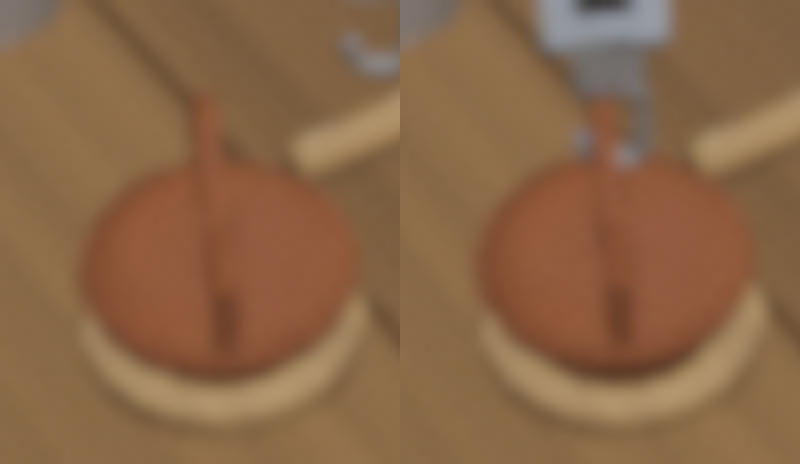

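The right panel shows the pot upright in the ring. The ring hasn't moved, and the pot's features moved by less than about 1 px, a 2 mm horizontal shift inside the ring's play. A foot riding on the ring would show roughly 5 px at the handle. I'm unhooking: down 9 mm, then out along +x.

Emit:
{"name": "servo_tool", "arguments": {
  "rows": [
    {"linear": [0, 0, 0.3], "turn": 0, "claw": 255},
    {"linear": [0, 0, 0.3], "turn": 0, "claw": 255},
    {"linear": [0, 0, 0.25], "turn": 0, "claw": 255},
    {"linear": [0, 0, 0], "turn": 0, "claw": 255},
    {"linear": [0, 0, 0], "turn": 0, "claw": 255}
  ]
}}

```text
clock: 33.22
tcp_pos: [0.5443, 0.2019, 0.208]
ee_rot: [179.5, -1.0, 62.8]
contact_force: [0.2, 0.1, -1.5]
width: 0.0192
```

```bash
python3 -c "
from h import *
weigh(3);hook(.0805,.045)"
```

```text
F [ 0.3   0.63 -1.97] sd 0.14 load 0.3 tcp z 0.208 z-L/100 0.205
match 0.968 shift px [-0.375 -0.5  ] per mm [-0.019 -0.224] -> lift mm 2.4
clock 33.38 tcp [0.5443 0.2019 0.208 ] rot [179.55  -1.    62.79] F [ 0.86  1.1  -1.78] tq [-0.02  0.05  0.  ] w 0.0195
hook [0.5462 0.2034 0.0818] rel pot x,y mm [2.  0.9]
tool cm [-0.09  4.3   0.16] turn -0.018
```

Emit:
{"name": "servo_tool", "arguments": {
  "rows": [
    {"linear": [0, 0, 0.4], "turn": 0, "claw": 255},
    {"linear": [0, 0, 0], "turn": 0, "claw": 255},
    {"linear": [0, 0.6, 0], "turn": 0, "claw": 255},
    {"linear": [0, 0.8, 0], "turn": 0, "claw": 255},
    {"linear": [0, 1, 0], "turn": 0, "claw": 255},
    {"linear": [0, 1, 0], "turn": 0, "claw": 255},
    {"linear": [0, 1, 0], "turn": 0, "claw": 255},
    {"linear": [0, 0.5, 0], "turn": 0, "claw": 255},
    {"linear": [0, 0, 0], "turn": 0, "claw": 255}
  ]
}}

```text
clock: 34.5
tcp_pos: [0.5918, 0.1771, 0.2041]
ee_rot: [179.5, -1.0, 62.7]
contact_force: [0.1, 0.0, -2.1]
width: 0.0192
```

```bash
python3 -c "
from h import *
weigh(3);hook(.13,.06)"
```

```text
F [ 0.02  0.2  -1.53] sd 0.12 load -0.14 tcp z 0.2041 z-L/100 0.2055
match 0.967 shift px [-0.375 -0.5  ] per mm [-0.019 -0.224] -> lift mm 2.4
clock 34.65 tcp [0.5913 0.1777 0.2042] rot [179.53  -1.    62.78] F [-0.02  0.69 -1.46] tq [0.03 0.03 0.05] w 0.0192
hook [0.5932 0.1792 0.0779] rel pot x,y mm [54.9  0.8]
tool cm [ 0.01  0.55 -5.21] turn -0.02
```

Unhooked, and the pot's match is unchanged. Raising and going back to the stand.

Emit:
{"name": "servo_tool", "arguments": {
  "rows": [
    {"linear": [0, 0, -2], "turn": 0, "claw": 255},
    {"linear": [0, 0, -4], "turn": 0, "claw": 255},
    {"linear": [0, 0, -4], "turn": 0, "claw": 255},
    {"linear": [0, 0, -2], "turn": 0, "claw": 255},
    {"linear": [0, 0, 0], "turn": 0, "claw": 255}
  ]
}}

```text
clock: 35.28
tcp_pos: [0.5876, 0.1779, 0.3273]
ee_rot: [179.6, -1.0, 62.9]
contact_force: [0.6, 0.1, -2.5]
width: 0.0192
```

```bash
python3 -c "
from h import *
to([.465,-.1845,.32],98.6)"
```

```text
clock 35.27 tcp [0.5876 0.1779 0.3273] rot [179.63  -1.    62.94] w 0.0192 F [ 0.57  0.13 -2.47]
tool cm [-37.86   5.57   0.1 ] turn -5.944
```

Emit:
{"name": "servo_tool", "arguments": {
  "rows": [
    {"linear": [-2, 0.3, 0], "turn": 0, "claw": 255},
    {"linear": [-4, 0.6, 0], "turn": 0, "claw": 255},
    {"linear": [-5, 0.7, 0], "turn": 0, "claw": 255},
    {"linear": [-5, 0.7, 0], "turn": 0, "claw": 255},
    {"linear": [-5, 0.7, 0], "turn": 0, "claw": 255},
    {"linear": [-5, 0.7, 0], "turn": 0, "claw": 255},
    {"linear": [-5, 0.7, 0], "turn": 0, "claw": 255},
    {"linear": [-3, 0.4, 0], "turn": -1.48, "claw": 255},
    {"linear": [0, 0, 0], "turn": -1.48, "claw": 255},
    {"linear": [0, 0, 0], "turn": -1.48, "claw": 255},
    {"linear": [0, 0, 0], "turn": -1.48, "claw": 255},
    {"linear": [0, 0, 0], "turn": 0, "claw": 255}
  ]
}}

```text
clock: 36.78
tcp_pos: [0.4566, -0.1679, 0.3059]
ee_rot: [-179.8, -0.9, 99.0]
contact_force: [-0.2, 0.1, -1.5]
width: 0.0196
```

```bash
python3 -c "
from h import *
to([.465,-.1845,.193],98.6)"
```

```text
clock 36.77 tcp [ 0.4566 -0.1679  0.3059] rot [-179.83   -0.9    98.99] w 0.0196 F [-0.15  0.09 -1.52]
tool cm [-1.95  0.6  11.26] turn 0.065
```

Emit:
{"name": "servo_tool", "arguments": {
  "rows": [
    {"linear": [-1, 0, 1.5], "turn": 0.06, "claw": 255},
    {"linear": [-0.9, 0, 3], "turn": 0, "claw": 255},
    {"linear": [0, 0, 3], "turn": 0, "claw": 255},
    {"linear": [0, 0, 2.2], "turn": 0, "claw": 255},
    {"linear": [0, 0, 1], "turn": 0, "claw": 255},
    {"linear": [0, 0, 0], "turn": 0, "claw": 255},
    {"linear": [0, 0, 0], "turn": 0, "claw": 255}
  ]
}}

```text
clock: 37.65
tcp_pos: [0.4554, -0.1897, 0.1901]
ee_rot: [-179.6, -0.9, 97.4]
contact_force: [-0.3, -0.5, -2.3]
width: 0.0194
```

```bash
python3 -c "
from h import *
to([.5897,-.1659,.193],98.6)"
```

```text
clock 37.65 tcp [ 0.4554 -0.1897  0.1901] rot [-179.62   -0.88   97.42] w 0.0194 F [-0.31 -0.49 -2.26]
tool cm [ 0.63 13.63 -0.37] turn -0.197
```

Emit:
{"name": "servo_tool", "arguments": {
  "rows": [
    {"linear": [0.6, 1, -0.4], "turn": -0.2, "claw": 255},
    {"linear": [0, 1.5, 0], "turn": 0, "claw": 255},
    {"linear": [0, 0, 0], "turn": 0, "claw": 255},
    {"linear": [0, 0, 0], "turn": 0, "claw": 255}
  ]
}}

```text
clock: 38.15
tcp_pos: [0.4825, -0.1789, 0.1969]
ee_rot: [-179.9, -0.9, 98.9]
contact_force: [-0.2, -0.7, -1.8]
width: 0.0192
```

```bash
python3 -c "
from h import *
to([.5897,-.1659,.193],98.6)"
```

```text
clock 38.15 tcp [ 0.4825 -0.1789  0.1969] rot [-179.89   -0.87   98.86] w 0.0192 F [-0.17 -0.72 -1.77]
tool cm [-0.38 10.8   0.36] turn 0.043
```

Emit:
{"name": "servo_tool", "arguments": {
  "rows": [
    {"linear": [-0.35, 0.5, 0], "turn": 0.04, "claw": 255},
    {"linear": [0, 1.5, 0.1], "turn": 0, "claw": 255},
    {"linear": [0, 1.5, 0], "turn": 0, "claw": 255},
    {"linear": [0, 1, 0], "turn": 0, "claw": 255},
    {"linear": [0, 0, 0], "turn": 0, "claw": 255}
  ]
}}

```text
clock: 38.78
tcp_pos: [0.5289, -0.1762, 0.1962]
ee_rot: [-180.0, -0.9, 98.6]
contact_force: [-0.0, -0.5, -1.7]
width: 0.0192
```

```bash
python3 -c "
from h import *
to([.5897,-.1659,.193],98.6)"
```

```text
clock 38.77 tcp [ 0.5289 -0.1762  0.1962] rot [-179.95   -0.92   98.55] w 0.0192 F [-0.02 -0.51 -1.66]
tool cm [0.11 6.17 0.32] turn -0.008
```

Emit:
{"name": "servo_tool", "arguments": {
  "rows": [
    {"linear": [0.1, 1, 0], "turn": 0, "claw": 255},
    {"linear": [0, 1.5, 0], "turn": 0, "claw": 255},
    {"linear": [0, 1.5, 0], "turn": 0, "claw": 255},
    {"linear": [0, 1, 0], "turn": 0, "claw": 255},
    {"linear": [0, 0.3, 0], "turn": 0, "claw": 255},
    {"linear": [0, 0, 0], "turn": 0, "claw": 255},
    {"linear": [0, 0, 0], "turn": 0, "claw": 255}
  ]
}}

```text
clock: 39.65
tcp_pos: [0.5841, -0.1669, 0.196]
ee_rot: [-179.9, -1.0, 98.5]
contact_force: [-0.7, 0.5, -1.6]
width: 0.0193
```

```bash
python3 -c "
from h import *
to([.5897,-.1659,.1703],98.6)"
```

```text
clock 39.65 tcp [ 0.5841 -0.1669  0.196 ] rot [-179.94   -0.95   98.54] w 0.0193 F [-0.72  0.5  -1.58]
tool cm [-0.03  0.58  2.57] turn -0.011
```

Emit:
{"name": "servo_tool", "arguments": {
  "rows": [
    {"linear": [0, 0.6, 0], "turn": 0, "claw": 255},
    {"linear": [0, 0.1, 0.5], "turn": 0, "claw": 255},
    {"linear": [0, 0, 0.5], "turn": 0, "claw": 255},
    {"linear": [0, 0, 0.5], "turn": 0, "claw": 255},
    {"linear": [0, 0, 0.4], "turn": 0, "claw": 255},
    {"linear": [0, 0, 0.2], "turn": 0, "claw": 255},
    {"linear": [0, 0, 0], "turn": 0, "claw": 255},
    {"linear": [0, 0, 0], "turn": 0, "claw": 255}
  ]
}}

```text
clock: 40.65
tcp_pos: [0.5907, -0.1655, 0.1735]
ee_rot: [-179.9, -1.0, 98.5]
contact_force: [-0.5, -0.1, -1.4]
width: 0.0192
```

```bash
python3 -c "
from h import *
to([.5907,-.1657,.1703],98.6)"
```

```text
clock 40.65 tcp [ 0.5907 -0.1655  0.1735] rot [-179.93   -0.99   98.51] w 0.0192 F [-0.5  -0.08 -1.42]
tool cm [-0.03 -0.01  0.32] turn -0.015
```

Emit:
{"name": "servo_tool", "arguments": {
  "rows": [
    {"linear": [0, 0, 0.15], "turn": 0, "claw": 255},
    {"linear": [0, 0, 0.15], "turn": 0, "claw": 255},
    {"linear": [0, 0, 0], "turn": 0, "claw": 255},
    {"linear": [0, 0, 0], "turn": 0, "claw": 255}
  ]
}}

```text
clock: 41.15
tcp_pos: [0.5909, -0.1655, 0.1706]
ee_rot: [-180.0, -1.0, 98.5]
contact_force: [-1.1, -0.5, -1.3]
width: 0.0194
```

Run:
```python
from h import *
to([.5907,-.1657,.1703],98.6)
for i in range(6): s=cam('side'); print(np.round(arm.observe()['contact_force'],2))
cv2.imwrite('pics/l.png',crop(s,290,180,100,120,5))
```

```text
clock 41.15 tcp [ 0.5909 -0.1655  0.1706] rot [-179.97   -0.98   98.51] w 0.0194 F [-1.09 -0.51 -1.29]
tool cm [-0.02 -0.02  0.03] turn -0.015
[-0.77  0.13 -1.31]
[-0.25  0.78 -2.27]
[-0.14  0.49 -1.47]
[ 0.21  0.15 -1.67]
[-0.7  -0.07 -1.98]
[-0.23 -0.12 -1.16]
```

Emit:
{"name": "servo_tool", "arguments": {
  "rows": [
    {"linear": [0, 0, 0.1], "turn": 0, "claw": 255},
    {"linear": [0, 0, 0], "turn": 0, "claw": 255}
  ]
}}

```text
clock: 41.7
tcp_pos: [0.591, -0.1655, 0.1706]
ee_rot: [180.0, -1.0, 98.5]
contact_force: [0.2, -0.2, -2.5]
width: 0.0195
```

```bash
cat >> h.py <<'E'
def favg(n=6):
    F=[]
    for i in range(n): s=cam('side'); F.append(arm.observe()['contact_force'])
    print('F avg',np.mean(F,0).round(2)); return s
E
python3 - <<'E'
from h import *
to([.5907,-.1657,.1703],98.6)
s=favg(); 
d=cv2.imread('pics/d.png'); c=crop(s,290,180,100,120,5)
for n,(x,y,w,h) in dict(flange=(195,265,130,110),base=(110,430,200,150),prongtip=(240,400,60,50)).items():
    sr=c[y-20:y+h+50,x-20:x+w+20]
    _,v,_,p=cv2.minMaxLoc(cv2.matchTemplate(sr,d[y:y+h,x:x+w],cv2.TM_CCOEFF_NORMED));print(n,round(v,3),(np.array(p)-20)/5)
print(np.diff(proj(s,[[.589,-.166,.156],[.59,-.166,.136]]),axis=0))
E
```

```text
clock 41.70 tcp [ 0.591  -0.1655  0.1706] rot [180.    -1.    98.51] w 0.0195 F [ 0.16 -0.21 -2.47]
tool cm [-0.01 -0.03  0.03] turn -0.015
F avg [-0.81  0.13  1.09]
flange 0.976 [-0.8  4.4]
base 0.993 [0. 0.]
prongtip 0.988 [-0.2  0. ]
[[-0.62883715  4.77532812]]
```

Contact: the load moved onto the prongs (Fz from -1.7 to +1.1 N), and the flange shift in the image matches seating. Stand base and prong are unmoved. Releasing.

Emit:
{"name": "servo_tool", "arguments": {
  "rows": [
    {"linear": [0, 0, 0], "turn": 0, "claw": 190},
    {"linear": [0, 0, 0], "turn": 0, "claw": 170},
    {"linear": [0, 0, 0], "turn": 0, "claw": 140},
    {"linear": [0, 0, 0], "turn": 0, "claw": 110},
    {"linear": [0, 0, 0], "turn": 0, "claw": 100},
    {"linear": [0, 0, 0], "turn": 0, "claw": 100}
  ],
  "squeeze": 20
}}

```text
clock: 42.75
tcp_pos: [0.5911, -0.1654, 0.1702]
ee_rot: [-180.0, -1.0, 98.5]
contact_force: [-0.4, 0.1, -1.1]
width: 0.0523
```

Run:
```python
from h import *
to([.589,-.1657,.1703],98.6)
s=favg(4)
d=cv2.imread('pics/d.png'); c=crop(s,290,180,100,120,5)
for n,(x,y,w,h) in dict(flange=(195,265,60,80),base=(110,430,200,150)).items():
    sr=c[y-20:y+h+50,x-20:x+w+20]
    _,v,_,p=cv2.minMaxLoc(cv2.matchTemplate(sr,d[y:y+h,x:x+w],cv2.TM_CCOEFF_NORMED));print(n,round(v,3),(np.array(p)-20)/5)
```

```text
clock 42.75 tcp [ 0.5911 -0.1654  0.1702] rot [-179.99   -0.99   98.52] w 0.0523 F [-0.44  0.09 -1.14]
tool cm [ 0.01 -0.21 -0.01] turn -0.014
F avg [ 0.39  0.01 -0.13]
flange 0.458 [-4.  6.]
base 0.994 [0. 0.]
```

Emit:
{"name": "servo_tool", "arguments": {
  "rows": [
    {"linear": [0, 0, -1], "turn": 0, "claw": 100},
    {"linear": [0, 0, -2], "turn": 0, "claw": 100},
    {"linear": [0, 0, -3], "turn": 0, "claw": 100},
    {"linear": [0, 0, -4], "turn": 0, "claw": 100},
    {"linear": [0, 0, -4], "turn": 0, "claw": 100},
    {"linear": [3, -3, -2], "turn": 0, "claw": 100},
    {"linear": [4, -4, 0], "turn": 0, "claw": 100},
    {"linear": [4, -4, 0], "turn": 0, "claw": 100},
    {"linear": [4, -2, 0], "turn": 0, "claw": 100},
    {"linear": [4, 0, 0], "turn": 0, "claw": 100},
    {"linear": [2, 0, 0], "turn": 0, "claw": 100},
    {"linear": [0, 0, 0], "turn": 0, "claw": 100}
  ]
}}

```text
clock: 44.45
tcp_pos: [0.4284, 0.0198, 0.353]
ee_rot: [179.1, -1.1, 98.1]
contact_force: [-0.5, -0.1, 0.6]
width: 0.052
```

Run:
```python
from h import *
to([.5,0,.3],98.6)
s=favg(2)
def cmp(n,d,c,x,y,w,h,k,m):
    sr=c[y-m:y+h+m,x-m:x+w+m]
    _,v,_,p=cv2.minMaxLoc(cv2.matchTemplate(sr,d[y:y+h,x:x+w],cv2.TM_CCOEFF_NORMED));print(n,round(v,3),'px',(np.array(p)-m)/k)
# initial side picture, scaled 800x600 (k=800/560)
d=cv2.imread('pics/side0.png');c=cv2.resize(s['pixels'][:,:,::-1],(800,600),interpolation=cv2.INTER_CUBIC)
k=800/560
for n,b in dict(scale=(466,322,54,52),grip=(478,326,34,34),base=(445,375,60,50),pot=(338,245,56,52),ring=(340,285,50,20),jug=(460,238,46,50),blank=(325,340,64,60),dish=(430,300,42,36),mug=(300,190,40,48),brush=(540,352,86,62),rib=(560,490,42,70),spatula=(378,208,104,52),yellow=(384,444,80,66)).items(): cmp(n,d,c,*b,k,10)
b=cv2.imread('pics/b.png');q=crop(s,308,220,72,84,5.6666)[:476,:408]
cmp('flange+grip fine',b[:476,392:800],q,110,40,210,200,5.6666,25)
cmp('stand fine',b[:476,392:800],q,20,250,180,200,5.6666,10)
```

```text
clock 44.45 tcp [0.4284 0.0198 0.353 ] rot [179.12  -1.08  98.09] w 0.0520 F [-0.51 -0.09  0.57]
tool cm [-3.07  6.72  5.35] turn -0.085
F avg [ 0.08 -0.74 -0.14]
scale 0.984 px [ 0.7 -1.4]
grip 0.986 px [ 1.4 -0.7]
base 0.99 px [0. 0.]
pot 0.938 px [0. 0.]
ring 0.974 px [0. 0.]
jug 0.999 px [0. 0.]
blank 0.997 px [0. 0.]
dish 0.996 px [0. 0.]
mug 0.427 px [ 0.7 -1.4]
brush 0.999 px [0. 0.]
rib 0.999 px [0. 0.]
spatula 0.998 px [0. 0.]
yellow 0.999 px [0. 0.]
flange+grip fine 0.991 px [ 1.05883599 -1.05883599]
stand fine 0.985 px [0. 0.]
```

Run:
```python
from h import *
t=cam('top');s=cam('side')
def cmp(n,d,c,x,y,w,h,k,m):
    sr=c[y-m:y+h+m,x-m:x+w+m]
    _,v,_,p=cv2.minMaxLoc(cv2.matchTemplate(sr,d[y:y+h,x:x+w],cv2.TM_CCOEFF_NORMED));print(n,round(v,3),'px',(np.array(p)-m)/k)
a=cv2.imread('pics/a.png')
c=crop(t,185,170,50,60,8); print('pot region');cmp('body',a[:,:400],c,60,110,295,285,8,30);cmp('handle L',a[:,:400],c,65,175,70,60,8,30);cmp('handle R',a[:,:400],c,270,280,70,60,8,30);cmp('handle mid',a[:,:400],c,150,205,110,90,8,30)
c2=crop(t,305,155,50,60,8); cmp('flange',a[:,400:],c2,110,150,235,170,8,30);cmp('base',a[:,400:],c2,70,380,280,90,8,8)
d=cv2.imread('pics/top0.png');f=cv2.resize(t['pixels'][:,:,::-1],(800,600),interpolation=cv2.INTER_CUBIC)
cmp('mug top',d,f,155,252,65,55,800/560,10)
# body outline in side view vs ref
ref=cv2.imread('pics/f.png')[:,:400];q=crop(s,228,160,56,58,8)[:,:400]
cmp('handle tip side',ref,q,180,85,55,80,8,20);cmp('handle foot side',ref,q,195,270,60,90,8,20);cmp('left',ref,q,62,210,60,130,8,20);cmp('right',ref,q,320,210,60,100,8,20)
```

```text
pot region
body 0.958 px [-1.125  0.   ]
handle L 0.975 px [-1.25 -0.25]
handle R 0.985 px [-1.125  0.   ]
handle mid 0.951 px [-0.875  0.   ]
flange 0.98 px [-0.375 -1.5  ]
base 0.967 px [0. 0.]
mug top 0.999 px [0. 0.]
handle tip side 0.927 px [-0.375 -0.875]
handle foot side 0.97 px [-0.625 -0.875]
left 0.983 px [-0.25  -0.625]
right 0.973 px [-0.375 -1.125]
```

```bash
python3 -c "
from rig import arm
print(arm.close_job(), arm.observe()['clock'])"
```

```text
the job is handed in; nothing more can be done
the job is handed in; nothing more can be done
```

I weighed the pot at about 7.1 N (0.72 kg), set it back in its ring, and hung the scale back in its fork. The job was handed in at about 45 s of robot time.

- **Weighing:** I took the scale out of its fork and hooked it under the handle. I raised the pot to about 25–27 mm off the table, roughly 14 mm above the ring top. It stayed there for about 4.5 s with steady height and load. The spring stretched about 71 mm, well short of the end of its range.
- **Pot:** it is back in its ring and upright, about 3 mm to the side (+y) of where it started, within the ring's play. The body and handle moved by the same amount, so I see no tilt. The force and side-view figures during lowering were noisy: they read as 2–3 mm of lift, which I put down to that sideways shift.
- **Scale:** it is in the fork at its original height, 3–4 mm deeper towards the posts than at the start. That puts it a few millimetres from my estimate of the fork's centre.
- **Everything else:** the stand, ring, jug, blank, dish, brush, rib, spatula and yellow look-alike all matched their starting positions in the images. The mug's side-view check failed (I think the arm was in the way), but the top view showed it unmoved. I did not check the turquoise look-alike; the arm never went near it.

I had used all 12 pictures by the time the scale was back in the fork. The seating, release and final checks therefore rest on image matching and force readings, not on looking at a picture.

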